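# Load the drill-press indexing table with thin steel plates

## Robot

A 6-joint arm with a two-finger parallel gripper is mounted at the origin on the work surface. World frame = base frame: x ahead of the robot, y to its left, z up, the work surface at z = 0. Lengths are in mm, angles in rad, forces in N, time in s.
With the tool pointing down it reaches from about 375 to 900 mm from the base axis. Payload 3.1 kg.
Tool frame: the origin (TCP) lies on the centre line of the jaws, within the pads' length; the fingertips stand 25 mm ahead of it and the grasp point (between the pads) lies 6 mm ahead of it (ctrl.finger_overhang is the distance from the TCP to the fingertips, in mm); z points along the fingers, y is the line along which they close (so a half turn about z gives the same grasp; the last joint's range is limited). The gripper opens to 85 mm and grips with 20 to 120 N. Pads are 22 mm wide; open, the fingers measure 114 mm over their backs; the gripper's body (76 mm by 85 mm) begins 54 mm behind the grasp point. The pads swing forward as they close: fully open they stand 13 mm farther back than shut.
Start: joints at [-1.401, 0.527, 1.433, -0, 1.181, -0.178], TCP at [213.041, -587.546, 256.31] pointing down, gripper open.
Joint ranges: [-3.08, 3.08], [-0.75, 2.2], [0.22, 2.44], [-1.43, 4.57], [0, 2.65], [-2.85, 2.85]. Speed limits (rad/s): [2.79, 2.79, 3.14, 3.14, 3.14, 3.14].

## Interface

Orientations are given as a unit quaternion [x, y, z, w].
In Python, from bench import ctrl gives the robot as it stands.
- The arm moves only by the tool drive_tool, never from a script. Its argument "plan" is one flat list of numbers, 4 for each row, row after row: the shift along the tool's x, y, z normalised to -1 to 1, where 1 is 0.2 m, then the turn about the tool's z normalised to -1 to 1, where 1 is 0.5 rad. In form: [tx, ty, tz, turn, tx, ty, tz, turn, ...]. A call has 1 to 20 rows; each row is the pose to reach, as a shift and turn from the pose commanded when the call began, along the tool's axes at that moment; what a row does not reach only later rows make up. A row lasts 1/10 s, in which the tool goes at most 50 mm and 8.59 degrees, less where a joint would pass 70% of its speed; a pose out of reach is approached as far as the arm can. A call with a number of a shift or a turn outside -1 to 1 is refused whole. A call with a gripper value outside its range is refused whole. "claw" is the closure, from 0 (fully open) to 1 (shut), set as the call begins (left out, the last holds). The fingers move at their own pace and stop on an object; "grip_force" is the grip in N (left out, the last holds). Time passes only in rows, so rows that repeat a pose let the fingers close. It gives the time, the measured TCP pose, the force, the opening and the grip force at its end, in the units of the state.
- ctrl.read_state(): the state, without advancing time (a new reading comes with each control period).
- ctrl.camera(name): name is "side" or "top"; returns (picture, depth): 480x640x3 uint8, red, green, blue; 480x640 float32, mm along the optical axis (not along the pixel's ray), 0 where there is no reading.
- ctrl.camera_info(name): a dict with "vfov" (degrees; the focal length in pixels is half the picture's height over the tangent of half this angle, whatever the lens; pixels are square), "cx", "cy" (the principal point, pixels), "distortion" ([k1, k2, p1, p2, k3] as OpenCV has them; the pictures are not rectified), "rvec" (rotation vector, rad) and "tvec" (3), from world to camera coordinates, as OpenCV has them. Camera axes: x right, y down, z forward; pixel columns grow to the right and rows downward; lengths in mm; the calibration is good to about 2 mm. A picture is of the moment at which its call begins. camera_info takes no time and is no camera call.
- ctrl.close_job(): hands the job in; it is judged then, once.
The state is a dict: "time_s": time; "joint_pos": joint angles; "qd": joint speeds; "effort": joint torques, N m; "ee_pos": TCP position; "tcp_rot": TCP orientation; "force": force on the tool from outside, world axes, zero at the start; "moment": the same for the moment, N m; "width": finger opening in mm; "finger_force": force on a finger pad.
Only numpy, scipy, OpenCV 4.12 (cv2) and the standard library are available. Lean on these libraries where they do the work, as an engineer would, in place of code of your own. Each camera call takes 0.05 s, during which the arm holds its last target. There are 200 camera calls.

## Task

First swing the indexing table by its orange-knobbed post round to the white mark until it clicks. Then lay every blue steel plate flat and centred along a black nest of its own - the plates cannot be picked up where they lie in their lanes, so clear the sanding block off the plywood riser, flat into the yellow tray, and slide each plate out over the riser's front edge to get hold of it. When all plates are loaded, turn the table a quarter turn to the red mark until it clicks, with the plates still in their nests and the block in the tray, and do not disturb the jar and the can.

Things in the scene. Friction and masses are not known exactly. Their poses are not given: they have to be found in the camera images.
- plate0: blue painted steel plate 120 x 50 x 2.5 mm, about 0.12 kg (may be absent; all are alike), flat in a slippery lane of the riser. Origin: centre of its underside; x along the 120 mm length, y along the width, z up. Where it overhangs an edge it can be gripped from above across its 50 mm width, the fingertips reaching below it. Fingertips pressed on it with about 12 N drag it along
- plate1: blue painted steel plate 120 x 50 x 2.5 mm, about 0.12 kg (may be absent; all are alike), flat in a slippery lane of the riser. Origin: centre of its underside; x along the 120 mm length, y along the width, z up. Where it overhangs an edge it can be gripped from above across its 50 mm width, the fingertips reaching below it. Fingertips pressed on it with about 12 N drag it along
- plate2: blue painted steel plate 120 x 50 x 2.5 mm, about 0.12 kg (may be absent; all are alike), flat in a slippery lane of the riser. Origin: centre of its underside; x along the 120 mm length, y along the width, z up. Where it overhangs an edge it can be gripped from above across its 50 mm width, the fingertips reaching below it. Fingertips pressed on it with about 12 N drag it along
- plate3: blue painted steel plate 120 x 50 x 2.5 mm, about 0.12 kg (may be absent; all are alike), flat in a slippery lane of the riser. Origin: centre of its underside; x along the 120 mm length, y along the width, z up. Where it overhangs an edge it can be gripped from above across its 50 mm width, the fingertips reaching below it. Fingertips pressed on it with about 12 N drag it along
- riser: fixed plywood riser 200 (x) x 304 (y) x 50 mm high, roughly facing the robot. Origin: centre of its underside; front edge, towards the robot, at x = -100 mm. Five dark strips 16 mm wide, 10 mm high at y = -144, -72, 0, 72, 144 mm run its full length and make four lanes 56 mm wide, open at the front; each plate lies in a lane, 0 to 35 mm behind the middle. Nothing stands before the edge
- block: cork sanding block with a red sole, 150 (x) x 45 (y) x 40 mm high, about 0.2 kg, lying across the strips at the front of the riser (underside 60 mm above the table). Origin: centre of its underside, x along its length
- tray_in (a point): centre of the inner floor (5 mm above the table) of a fixed yellow open tray, outside 200 (x) x 150 (y) x 35 mm high, walls 5 mm; the axes are the tray's
- disc (a joint): angle of the indexing table in rad, growing counter-clockwise seen from above: 0 with the post at the white mark, 1.571 with the post at the red mark. A sprung click detent pulls it in within about 0.06 rad of 0 and of 1.571 (up to 4 N at the post to enter or leave); end stops at -0.12 and 1.69. Elsewhere it stays where left
- axis (a point): point on the turning axis of the indexing table, at the height of the top face of its disc (44 mm above the table; disc radius 130 mm, plus the lug). Its axes are those of the fixed base: the white mark, a bar on the table top, lies 135 degrees counter-clockwise of its x, the red mark at 225 degrees
- post (a point): middle of the upright steel post (16 mm diameter, with a 24 mm orange ball at its top, 60 mm high from disc to ball centre) that stands on a lug of the disc 150 mm from the axis; this point is 30 mm above the disc
- nest0 (a point): centre of the top face of black nest 0, a pad on the disc 90 mm long, 34 mm wide, top 22 mm above the disc, 0 degrees counter-clockwise of this x axis and 85 mm from the turning axis. Axes turn with the disc (post at 135 degrees); the nest's length, along which a plate is to lie, is this point's y. A plate overhangs it 8 mm each side
- nest1 (a point): centre of the top face of black nest 1, a pad on the disc 90 mm long, 34 mm wide, top 22 mm above the disc, 90 degrees counter-clockwise of this x axis and 85 mm from the turning axis. Axes turn with the disc (post at 135 degrees); the nest's length, along which a plate is to lie, is this point's x. A plate overhangs it 8 mm each side
- nest2 (a point): centre of the top face of black nest 2, a pad on the disc 90 mm long, 34 mm wide, top 22 mm above the disc, 180 degrees counter-clockwise of this x axis and 85 mm from the turning axis. Axes turn with the disc (post at 135 degrees); the nest's length, along which a plate is to lie, is this point's y. A plate overhangs it 8 mm each side
- nest3 (a point): centre of the top face of black nest 3, a pad on the disc 90 mm long, 34 mm wide, top 22 mm above the disc, 270 degrees counter-clockwise of this x axis and 85 mm from the turning axis. Axes turn with the disc (post at 135 degrees); the nest's length, along which a plate is to lie, is this point's x. A plate overhangs it 8 mm each side
- jar: amber jar, 70 mm diameter, 100 mm high, a bystander. Origin: centre of its underside
- can: green can, 66 mm diameter, 120 mm high, a bystander. Origin: centre of its underside

How it is judged:
By the outcome, as a careful person would: the job done as asked, in the order asked, and still so for the second after the job is handed in, with the robot touching nothing.
Of plate0, plate1, plate2, plate3 only 2 to 4 are there at a start; the rules pass over those that are not, and their reading is None.
At some moment in a run one of block may be knocked a few centimetres aside while the robot is not near it.
It also fails if it takes over 210 s, if anything falls off the work surface, if the arm or the gripper's body presses on something with over 40 N, if the wrist force passes 120 N, or if a joint passes its speed limit or range.

## Working session

There is one attempt and no reset: what is moved stays moved. The work goes in short steps, Python scripts to look and compute and a tool call to move; the robot and the scene stay as the last step left them, time stands still between calls to the robot, and variables do not carry over. Pictures are saved under pics/ and viewed, at most 14 in all, crops included, and the job is handed in when it is done.

Besides the shell and the picture viewer there is one more tool, called as name(argument=value, ...) on one line, values as JSON. drive_tool: Moves the arm, as the interface text tells. Its arguments: {"type":"object","properties":{"plan":{"type":"array"},"claw":{"type":"number"},"grip_force":{"type":"number"}},"required":["plan"]}

```bash
ls; mkdir -p pics; cat > h.py <<'E'
import numpy as np,cv2
from bench import ctrl
from scipy.spatial.transform import Rotation as R
def cam(n,save=None):
    p,d=ctrl.camera(n)
    if save: cv2.imwrite('pics/'+save,p[:,:,::-1])
    return p,d
def KD(n):
    i=ctrl.camera_info(n); f=240/np.tan(np.radians(i['vfov'])/2)
    return np.array([[f,0,i['cx']],[0,f,i['cy']],[0,0,1.]]),np.array(i['distortion'],float),cv2.Rodrigues(np.array(i['rvec'],float))[0],np.array(i['tvec'],float).ravel()
def cloud(n,d):
    K,D,Rm,t=KD(n)
    v,u=np.mgrid[0:480,0:640]
    pt=cv2.undistortPoints(np.stack([u,v],-1).reshape(-1,1,2).astype(float),K,D).reshape(480,640,2)
    P=np.dstack([pt[...,0]*d,pt[...,1]*d,d])
    W=(P-t)@Rm
    W[d<=0]=np.nan
    return W
def ray(n,u,v,z):
    K,D,Rm,t=KD(n)
    p=cv2.undistortPoints(np.array([[[u,v]]],float),K,D).ravel()
    dr=np.array([p[0],p[1],1])@Rm; c=-t@Rm
    return c+dr*(z-c[2])/dr[2]
def proj(n,pts):
    K,D,Rm,t=KD(n)
    return cv2.projectPoints(np.array(pts,float).reshape(-1,1,3),cv2.Rodrigues(Rm)[0],t,K,D)[0].reshape(-1,2)
def rectfit(W,m):
    P=W[m][:,:2]; r=cv2.minAreaRect(P.astype(np.float32)); return r,np.nanmedian(W[m][:,2]),len(P)
E
python3 - <<'E'
from h import *
for n in('top','side'):
    p,d=cam(n,n+'0.png'); np.savez(n+'0.npz',p=p,d=d)
    K,D,Rm,t=KD(n); print(n,K[0,0],D,-t@Rm)
s=ctrl.read_state(); print(s, ctrl.finger_overhang)
print(R.from_quat(s['tcp_rot']).as_matrix().round(3))
E
```

```text
pics
top 623.4299367950974 [-0.06338913  0.          0.          0.          0.        ] [ 350.08710014  -25.64337531 1744.78007806]
side 456.51206349818204 [-0.11911838  0.          0.          0.          0.        ] [135.62588703 695.37695925 716.38600521]
{'time_s': 0.1, 'joint_pos': array([-1.40151988e+00,  5.28379089e-01,  1.43379779e+00,  1.78732712e-05,
        1.18143566e+00, -1.78493135e-01]), 'qd': array([-1.55776353e-03, -4.70924941e-03, -1.76212167e-03, -9.35174046e-05,
        2.62060507e-04, -5.58534205e-04]), 'effort': array([ 3.20287172e-04, -4.43303633e+01, -1.78586680e+01, -2.76778874e-04,
        3.90691464e-03, -1.08534374e-05]), 'ee_pos': array([ 212.93173863, -586.95482269,  255.42031541]), 'tcp_rot': array([ 9.84920180e-01,  1.73006414e-01,  1.29183843e-05, -1.00989541e-03]), 'force': array([1.42055681, 0.38382236, 0.24414938]), 'moment': array([-0.01885398,  0.01126378, -0.01615335]), 'finger_force': 0.0, 'width': 85.42148726243235} 25.0
[[ 0.94   0.341 -0.   ]
 [ 0.341 -0.94   0.002]
 [ 0.    -0.002 -1.   ]]
```

View pics/top0.png

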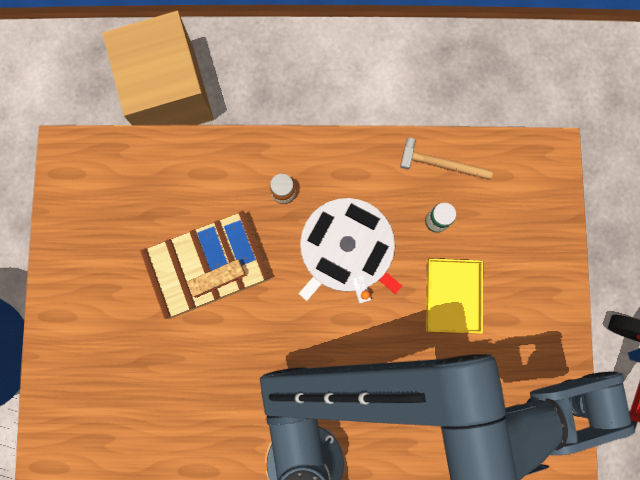

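View pics/side0.png

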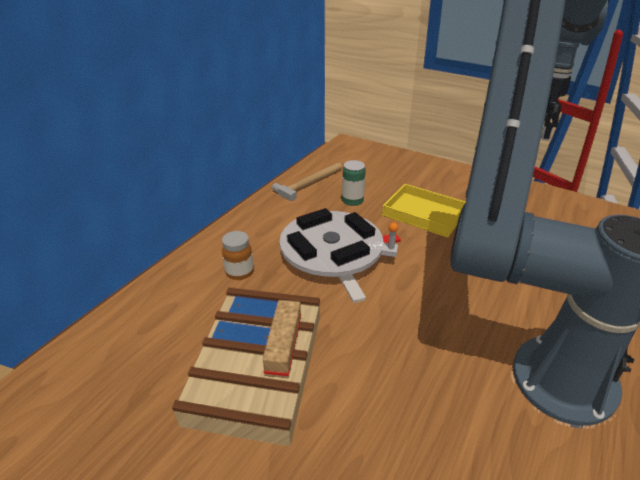

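The top view shows two plates, in the two right lanes at about (212,248) and (239,243). The block is at (216,278), the disc centre at (348,244), the post at (365,295), the white mark at (310,288), the red mark at (390,284) and the tray at (455,296). The side view agrees.

```bash
python3 - <<'E'
from h import *
z=np.load('top0.npz');p,d=z['p'],z['d'];W=cloud('top',d)
hsv=cv2.cvtColor(p,cv2.COLOR_RGB2HSV);H,S,V=[hsv[...,i].astype(int) for i in range(3)]
v,u=np.mgrid[0:480,0:640]
def box(a,b,c,e): return (u>=a)&(u<c)&(v>=b)&(v<e)
def rep(n,m):
    m=m&~np.isnan(W[...,0]); r,zz,k=rectfit(W,m); print(n,np.round(r[0],1),np.round(r[1],1),round(r[2],1),'z',round(zz,1),k)
blue=(H>100)&(H<125)&(S>120)
rep('plateA',blue&box(190,220,228,270)&(W[...,2]>35)); rep('plateB',blue&box(224,215,262,268)&(W[...,2]>35))
rep('block',box(180,255,250,300)&(W[...,2]>85))
rep('riser',box(130,200,280,325)&(W[...,2]>40)&(W[...,2]<75))
rep('tray',box(420,250,490,340)&(H>22)&(H<35)&(S>180)&(W[...,2]>25))
rep('trayall',box(420,250,490,340)&(H>22)&(H<35)&(S>180))
for n,b in(('n0',(340,200,385,232)),('n1',(304,205,338,248)),('n2',(312,254,354,286)),('n3',(360,236,390,278))):
    rep(n,box(*b)&(V<70)&(W[...,2]>58))
m=box(295,190,400,300)&(V>150)&(S<40)&(W[...,2]>35)&(W[...,2]<52)
P=W[m][:,:2]; 
c,r=cv2.minEnclosingCircle(P.astype(np.float32));print('disc',c,r,np.median(W[m][:,2]))
rep('orange',box(355,280,380,305)&(H<15)&(S>180)&(W[...,2]>80))
rep('red',box(375,270,410,300)&((H<6)|(H>174))&(S>180))
rep('white',box(290,272,325,305)&(V>170)&(S<50)&(W[...,2]<20))
for n,b in(('jar',(265,165,300,205)),('can',(425,195,462,235))):
    m=box(*b)&(W[...,2]>85);c,r=cv2.minEnclosingCircle(W[m][:,:2].astype(np.float32));print(n,c,r,np.median(W[m][:,2]))
E
```

```text
plateA [581.4 241.3] [111.9  84.2] 20.5 z 51.4 689
plateB [584.5 199.4] [118.7  82.6] 21.0 z 51.3 711
block [489.7 238.9] [ 47.4 151. ] 24.5 z 98.7 978
riser [550.1 231.1] [202.3 408.4] 21.9 z 52.0 7100
tray [ 452.1 -410.3] [152.  198.5] 88.0 z 34.1 321
trayall [ 452.1 -410.3] [152.  198.5] 88.0 z 5.7 2418
n0 [ 665.  -153.6] [87.6 33.5] 61.6 z 65.0 361
n1 [629.9 -39.3] [32.9 88.1] 62.2 z 65.6 364
n2 [515.6 -73.4] [86.8 33.3] 61.4 z 65.6 382
n3 [ 550.5 -188.4] [31.3 88.4] 61.9 z 66.1 367
disc (574.4066772460938, -117.45858764648438) 146.08856201171875 43.395756691086085
orange [ 447.7 -156.5] [21.4 19. ] 86.3 z 111.3 46
red [ 487.1 -236.6] [58.6 32.2] 49.2 z 7.3 231
white [471.6 -12.9] [33.  66.4] 44.3 z 7.3 243
jar (744.8641967773438, 65.76687622070312) 31.0189208984375 98.3836141317769
can (662.98193359375, -366.2309875488281) 33.07915496826172 118.31288054112248
```

```bash
cat >> h.py <<'E'
import json,os,sys
# commanded pose: x,y,z, yaw of tool y axis (deg)
def cmd(): return json.load(open('cmd.json')) if os.path.exists('cmd.json') else [213.041,-587.546,256.31,-70.07]
def go(wps,step=30,hold=2,dps=6,commit=True):
    """print calls reaching world waypoints [x,y,z,yaw]; remembers the commanded pose"""
    c=np.array(cmd(),float); rows=[];prev=c.copy()
    for w in wps:
        w=np.array(w,float); st=w[4] if len(w)>4 else step; w=w[:4]
        n=max(1,int(np.ceil(max(np.linalg.norm((w-prev)[:3])/st,abs(w[3]-prev[3])/dps))))
        rows+= [prev+(w-prev)*(i+1)/n for i in range(n)]; prev=w
    rows+=[prev]*hold
    while rows:
        a=np.radians(c[3]); y=np.array([np.cos(a),np.sin(a),0]); z=np.array([0,0,-1.]); x=np.cross(y,z)
        out=[]
        while rows and len(out)<20:
            r=rows[0]; d=(r-c)[:3]; q=np.array([d@x,d@y,d@z])/200; q=np.round(np.append(q,-np.radians(r[3]-c[3])/.5),3)
            if abs(q).max()>1: break
            out.append(q); rows.pop(0)
        q=out[-1]; c=np.append(c[:3]+200*(q[0]*x+q[1]*y+q[2]*z), c[3]-np.degrees(q[3]*.5))
        print('CALL',len(out),json.dumps([float(v)+0 for o in out for v in o]).replace(' ','').replace('-0.0,','0,').replace('.0,',','))
    if commit: json.dump(list(c),open('cmd.json','w'))
def st():
    s=ctrl.read_state(); m=R.from_quat(s['tcp_rot']).as_matrix()
    print('t',round(s['time_s'],2),'pos',np.round(s['ee_pos'],1),'yaw',round(float(np.degrees(np.arctan2(m[1,1],m[0,1]))),1),'F',np.round(s['force'],1),'w',round(s['width'],1),'ff',round(s['finger_force'],1),'cmd',np.round(cmd(),1))
E
python3 - <<'E'
from h import *
go([(447,-157,200,-73)],step=42)
go([(447,-157,88,-73,25)])
z=np.load('top0.npz');p,d=z['p'],z['d'];W=cloud('top',d)
# riser fit: rotate into riser frame
hsv=cv2.cvtColor(p,cv2.COLOR_RGB2HSV);H,S,V=[hsv[...,i].astype(int) for i in range(3)]
m=((H>100)&(H<125)&(S>120)&(W[...,2]>35)&(W[...,2]<60)).astype(np.uint8)
n,l,stt,_=cv2.connectedComponentsWithStats(m)
for i in range(1,n):
    if stt[i,4]>100: print('blue',rectfit(W,l==i))
v,u=np.mgrid[0:480,0:640]
m=((W[...,2]>42)&(W[...,2]<75)&(u>130)&(u<280)&(v>200)&(v<325)).astype(np.uint8)
n,l,stt,_=cv2.connectedComponentsWithStats(m)
i=1+np.argmax(stt[1:,4]); print('riser',rectfit(W,cv2.morphologyEx((l==i).astype(np.uint8),cv2.MORPH_OPEN,np.ones((3,3)))>0))
E
```

```text
CALL 6 [0.153,-0.135,0.023,0.009,0.306,-0.271,0.047,0.017,0.458,-0.406,0.07,0.026,0.611,-0.542,0.094,0.034,0.764,-0.677,0.117,0.043,0.917,-0.813,0.141,0.051]
CALL 8 [0.149,-0.139,0.023,0.009,0.298,-0.278,0.047,0.017,0.448,-0.417,0.07,0.026,0.597,-0.557,0.094,0.034,0.746,-0.696,0.117,0.043,0.896,-0.835,0.141,0.051,0.896,-0.835,0.141,0.051,0.896,-0.835,0.141,0.051]
CALL 7 [0,0,0.112,0,0,0,0.224,0,0,0,0.336,0,0,0,0.448,0,0,0,0.56,0,0,0,0.56,0,0,0,0.56,0.0]
blue (((590.5269165039062, 183.3238525390625), (118.97212219238281, 47.903297424316406), 22.37883758544922), np.float64(51.1894689183899), 684)
blue (((574.8544921875, 258.57183837890625), (111.07777404785156, 48.81218719482422), 21.77829360961914), np.float64(51.39292032928026), 658)
riser (((531.2841186523438, 278.1916809082031), (202.13621520996094, 306.9613342285156), 21.93902587890625), np.float64(52.12504115638775), 6851)
```

drive_tool(plan=[0.153,-0.135,0.023,0.009,0.306,-0.271,0.047,0.017,0.458,-0.406,0.07,0.026,0.611,-0.542,0.094,0.034,0.764,-0.677,0.117,0.043,0.917,-0.813,0.141,0.051], claw=0.5, grip_force=20)

```text
time_s: 0.7
ee_pos: [330.4, -370.5, 227.7]
tcp_rot: [0.987, 0.16, -0.0, -0.0]
force: [-0.1, 0.1, 0.4]
width: 42.7
finger_force: 0.0
```

drive_tool(plan=[0.149,-0.139,0.023,0.009,0.298,-0.278,0.047,0.017,0.448,-0.417,0.07,0.026,0.597,-0.557,0.094,0.034,0.746,-0.696,0.117,0.043,0.896,-0.835,0.141,0.051,0.896,-0.835,0.141,0.051,0.896,-0.835,0.141,0.051])

```text
time_s: 1.5
ee_pos: [447.2, -156.2, 199.6]
tcp_rot: [0.989, 0.149, -0.0, -0.0]
force: [-0.6, -0.5, -0.1]
width: 42.9
finger_force: 0.0
```

```bash
python3 - <<'E'
from h import *
st(); cam('side','s1.png')
E
```

```text
t 1.5 pos [ 447.2 -156.2  199.6] yaw -72.8 F [-0.6 -0.5 -0.1] w 42.9 ff 0.0 cmd [ 447.1 -157.    87.9  -73. ]
```

View pics/s1.png

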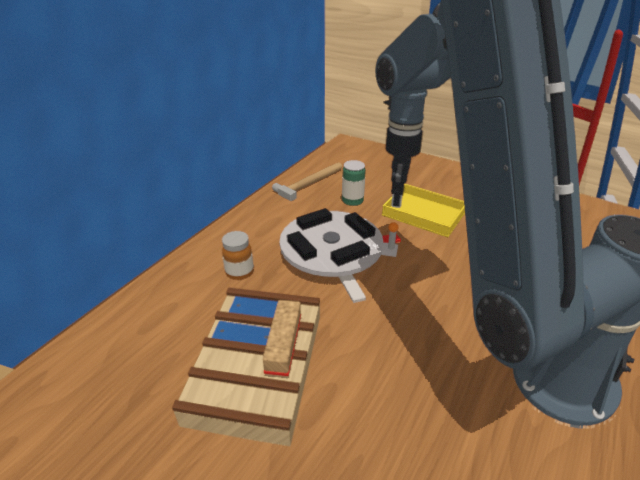

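The gripper, at about (400,190), stands above the post ball at (393,228). Next: descend and swing.

drive_tool(plan=[0,0,0.112,0,0,0,0.224,0,0,0,0.336,0,0,0,0.448,0,0,0,0.56,0,0,0,0.56,0,0,0,0.56,0])

```text
time_s: 2.25
ee_pos: [446.8, -158.2, 88.0]
tcp_rot: [0.989, 0.147, -0.0, -0.0]
force: [0.4, -0.1, -0.3]
width: 42.6
finger_force: 0.0
```

```bash
python3 - <<'E'
from h import *
st()
ax=np.array([590.25,-113.7])
w=[]
for a in np.arange(194,136.9,-3):
    r=np.radians(a); w.append((ax[0]+150*np.cos(r),ax[1]+150*np.sin(r),88,a+90.3-360,12))
go(w,hold=3)
E
```

```text
t 2.25 pos [ 446.8 -158.2   88. ] yaw -73.1 F [ 0.4 -0.1 -0.3] w 42.6 ff 0.0 cmd [ 447.1 -157.    87.9  -73. ]
CALL 9 [-0.001,-0.037,0,0.095,0.002,-0.076,0,0.199,0.007,-0.115,0,0.304,0.014,-0.154,0,0.409,0.023,-0.192,0,0.513,0.035,-0.23,0,0.618,0.048,-0.267,0,0.723,0.063,-0.303,0,0.828,0.08,-0.338,0,0.932]
CALL 9 [0.001,-0.039,0,0.105,0.004,-0.078,0,0.21,0.009,-0.117,0,0.314,0.017,-0.156,0,0.419,0.026,-0.194,0,0.524,0.037,-0.232,0,0.629,0.051,-0.269,0,0.733,0.066,-0.305,0,0.838,0.083,-0.34,0,0.943]
CALL 5 [0.001,-0.039,0,0.104,0.005,-0.078,0,0.209,0.005,-0.078,0,0.209,0.005,-0.078,0,0.209,0.005,-0.078,0,0.209]
```

drive_tool(plan=[-0.001,-0.037,0,0.095,0.002,-0.076,0,0.199,0.007,-0.115,0,0.304,0.014,-0.154,0,0.409,0.023,-0.192,0,0.513,0.035,-0.23,0,0.618,0.048,-0.267,0,0.723,0.063,-0.303,0,0.828,0.08,-0.338,0,0.932])

```text
time_s: 3.15
ee_pos: [443.3, -88.3, 89.4]
tcp_rot: [0.996, -0.086, 0.001, 0.001]
force: [-1.1, -0.4, -0.0]
width: 43.0
finger_force: 0.3
```

drive_tool(plan=[0.001,-0.039,0,0.105,0.004,-0.078,0,0.21,0.009,-0.117,0,0.314,0.017,-0.156,0,0.419,0.026,-0.194,0,0.524,0.037,-0.232,0,0.629,0.051,-0.269,0,0.733,0.066,-0.305,0,0.838,0.083,-0.34,0,0.943])

```text
time_s: 4.05
ee_pos: [470.5, -24.5, 89.4]
tcp_rot: [0.949, -0.315, 0.001, 0.001]
force: [-7.2, -17.1, -0.4]
width: 43.0
finger_force: 8.9
```

drive_tool(plan=[0.001,-0.039,0,0.104,0.005,-0.078,0,0.209,0.005,-0.078,0,0.209,0.005,-0.078,0,0.209,0.005,-0.078,0,0.209])

```text
time_s: 4.55
ee_pos: [480.8, -12.0, 88.6]
tcp_rot: [0.931, -0.364, 0.001, -0.0]
force: [0.0, 0.1, -0.2]
width: 42.7
finger_force: 0.0
```

```bash
cat >> h.py <<'E'
def nests(W,p):
    """nest centres from the top view (black, raised) around the axis"""
    V=cv2.cvtColor(p,cv2.COLOR_RGB2HSV)[...,2]
    r=np.hypot(W[...,0]-590.25,W[...,1]+113.7)
    m=((V<75)&(r<115)&(r>50)&(W[...,2]>58)&(W[...,2]<75)).astype(np.uint8)
    n,l,s,c=cv2.connectedComponentsWithStats(m); o=[]
    for i in range(1,n):
        if s[i,4]>150:
            q,z,k=rectfit(W,l==i); o.append(q); print('nest',np.round(q[0],1),np.round(q[1],1),'dir',round(float(np.degrees(np.arctan2(q[0][1]+113.7,q[0][0]-590.25))),1),'z',round(z,1))
    return o
E
python3 - <<'E'
from h import *
st(); p,d=cam('top','t2.png'); W=cloud('top',d); nests(W,p)
E
```

```text
t 4.55 pos [480.8 -12.   88.6] yaw -132.7 F [ 0.   0.1 -0.2] w 42.7 ff 0.0 cmd [ 480.6  -11.5   87.9 -132.7]
nest [ 674.2 -106.8] [33.  88.6] dir 4.7 z 65.6
nest [ 596.7 -198. ] [89.  32.9] dir -85.6 z 65.3
nest [585.9 -29. ] [82.3 31.8] dir 92.9 z 66.1
nest [ 506.1 -124.7] [33.7 81.3] dir -172.5 z 65.8
```

View pics/t2.png

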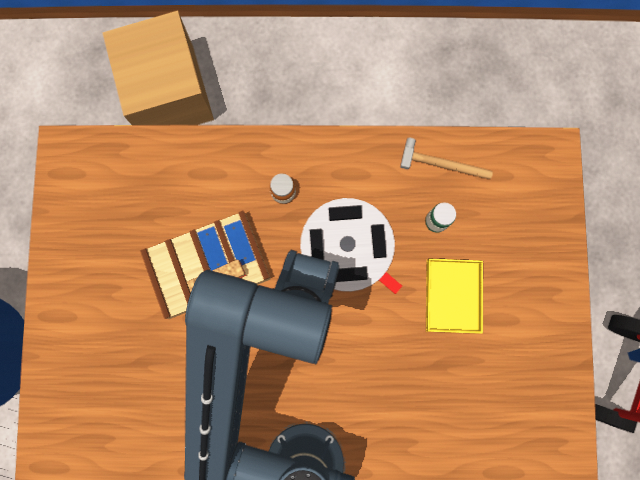

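Nest directions of 4.7° and −85.6° match the white mark and the force is zero, so the table has clicked. Now the block: rise, move above it and check it with the side camera.

```bash
python3 - <<'E'
from h import *
go([(480.6,-11.5,200,-132.7,35),(490,200,200,-155.5,40)],hold=1)
E
```

```text
CALL 11 [0,0,-0.14,0,0,0,-0.28,0,0,0,-0.42,0,0,0,-0.56,0,-0.114,-0.135,-0.56,0.133,-0.227,-0.27,-0.56,0.265,-0.341,-0.405,-0.56,0.398,-0.455,-0.54,-0.56,0.531,-0.569,-0.675,-0.56,0.663,-0.683,-0.809,-0.56,0.796,-0.683,-0.809,-0.56,0.796]
```

drive_tool(plan=[0,0,-0.14,0,0,0,-0.28,0,0,0,-0.42,0,0,0,-0.56,0,-0.114,-0.135,-0.56,0.133,-0.227,-0.27,-0.56,0.265,-0.341,-0.405,-0.56,0.398,-0.455,-0.54,-0.56,0.531,-0.569,-0.675,-0.56,0.663,-0.683,-0.809,-0.56,0.796,-0.683,-0.809,-0.56,0.796], claw=0)

```text
time_s: 5.7
ee_pos: [490.8, 196.2, 199.8]
tcp_rot: [0.845, -0.535, -0.004, -0.005]
force: [-1.0, 0.0, 0.4]
width: 85.7
finger_force: 0.0
```

```bash
python3 - <<'E'
from h import *
st()
def top(W,p):
    m=(W[...,2]>88)&(W[...,2]<108)&(W[...,0]>380)&(W[...,0]<600)&(W[...,1]>120)&(W[...,1]<380)
    print(rectfit(W,m))
z=np.load('side0.npz'); top(cloud('side',z['d']),z['p'])
p,d=cam('side','s3.png'); top(cloud('side',d),p)
go([(489.7,238.9,200,-155.5),(489.7,238.9,90,-155.5,25)],hold=2)
E
```

```text
t 5.7 pos [490.8 196.2 199.8] yaw -154.7 F [-1.   0.   0.4] w 85.7 ff 0.0 cmd [ 489.9  200.   199.9 -155.5]
(((490.8892822265625, 243.32330322265625), (45.88446044921875, 151.23631286621094), 24.34785270690918), np.float64(98.72412554358374), 1601)
(((491.30645751953125, 243.32611083984375), (46.455955505371094, 151.91363525390625), 24.548725128173828), np.float64(98.78366498005111), 1607)
CALL 9 [-0.089,-0.04,0,0,-0.177,-0.08,0,0,-0.177,-0.08,0.11,0,-0.177,-0.08,0.22,0,-0.177,-0.08,0.33,0,-0.177,-0.08,0.44,0,-0.177,-0.08,0.55,0,-0.177,-0.08,0.55,0,-0.177,-0.08,0.55,0.0]
```

View pics/s3.png

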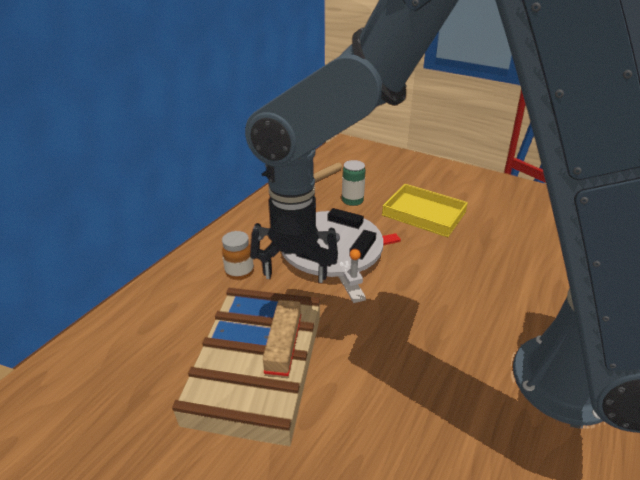

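The side view shows the post at the white mark and the block unmoved at about (283,337). Descend onto the block and grip it.

drive_tool(plan=[-0.089,-0.04,0,0,-0.177,-0.08,0,0,-0.177,-0.08,0.11,0,-0.177,-0.08,0.22,0,-0.177,-0.08,0.33,0,-0.177,-0.08,0.44,0,-0.177,-0.08,0.55,0,-0.177,-0.08,0.55,0,-0.177,-0.08,0.55,0])

```text
time_s: 6.65
ee_pos: [491.5, 224.4, 89.3]
tcp_rot: [0.847, -0.532, -0.012, -0.013]
force: [-0.2, -0.6, 0.9]
width: 85.5
finger_force: 0.0
```

drive_tool(plan=[0,0,0,0,0,0,0,0,0,0,0,0,0,0,0,0,0,0,0,0,0,0,0,0], claw=0.8, grip_force=50)

```text
time_s: 7.25
ee_pos: [492.6, 224.8, 90.8]
tcp_rot: [0.847, -0.532, -0.01, -0.014]
force: [0.4, 0.2, 6.7]
width: 44.5
finger_force: 51.5
```

```bash
python3 - <<'E'
from h import *
st()
go([(489.7,238.9,215,-155.5,30),(472,-60,225,-130,36),(452,-410.3,225,-92,36)],hold=2)
E
```

```text
t 7.25 pos [492.6 224.8  90.8] yaw -154.3 F [0.4 0.2 6.7] w 44.5 ff 51.5 cmd [ 489.8  238.9   89.9 -155.5]
CALL 11 [0,0,-0.125,0,0,0,-0.25,0,0,0,-0.375,0,0,0,-0.5,0,0,0,-0.625,0,0.147,0.078,-0.631,-0.099,0.294,0.156,-0.637,-0.198,0.441,0.234,-0.642,-0.297,0.588,0.311,-0.648,-0.396,0.735,0.389,-0.653,-0.494,0.882,0.467,-0.659,-0.593]
CALL 8 [0.118,0.117,-0.005,-0.099,0.236,0.235,-0.011,-0.198,0.353,0.352,-0.016,-0.297,0.478,0.476,-0.016,-0.43,0.603,0.599,-0.016,-0.562,0.727,0.723,-0.016,-0.695,0.852,0.846,-0.016,-0.828,0.976,0.97,-0.016,-0.96]
CALL 7 [0.054,0.167,0,-0.133,0.107,0.334,0,-0.266,0.161,0.501,0,-0.398,0.214,0.668,0,-0.531,0.268,0.835,0,-0.663,0.268,0.835,0,-0.663,0.268,0.835,0,-0.663]
```

```bash
python3 - <<'E'
from h import *
s=ctrl.read_state(); print(s['joint_pos'],s['effort'],s['force'],s['moment'])
E
```

```text
[0.20399179 0.66648955 1.78086019 0.05437339 0.68953292 2.85417963] [ 1.28815798e-01 -3.84089434e+01 -7.96819478e+00  3.65544192e-02
 -6.98962016e-03 -4.71180724e-02] [0.44837073 0.19512472 6.72820605] [-0.0223849   0.03838012 -0.03326794]
```

Joint 6 is at its limit, which explains the offset. I'll lift and turn away from it, and use the opposite yaw from now on.

drive_tool(plan=[0,0,-0.05,-0.06,0,0,-0.125,-0.1,0,0,-0.25,-0.15,0,0,-0.375,-0.2,0,0,-0.5,-0.25,0,0,-0.6,-0.3,0,0,-0.6,-0.3,0,0,-0.6,-0.3])

```text
time_s: 8.05
ee_pos: [491.5, 220.3, 209.3]
tcp_rot: [0.884, -0.467, -0.01, -0.014]
force: [-0.5, 0.0, -2.4]
width: 44.4
finger_force: 51.3
```

```bash
python3 - <<'E'
from h import *
st();s=ctrl.read_state(); print(s['joint_pos'],s['tcp_rot'])
p,d=cam('side','s4.png')
E
```

```text
t 8.05 pos [491.5 220.3 209.3] yaw -145.6 F [-0.5  0.  -2.4] w 44.4 ff 51.3 cmd [ 452.1 -410.2  224.9  -92. ]
[0.19610692 0.47247843 1.70443289 0.04197916 0.96343406 2.71396716] [ 0.88430952 -0.46658226 -0.01021326 -0.01390547]
```

View pics/s4.png

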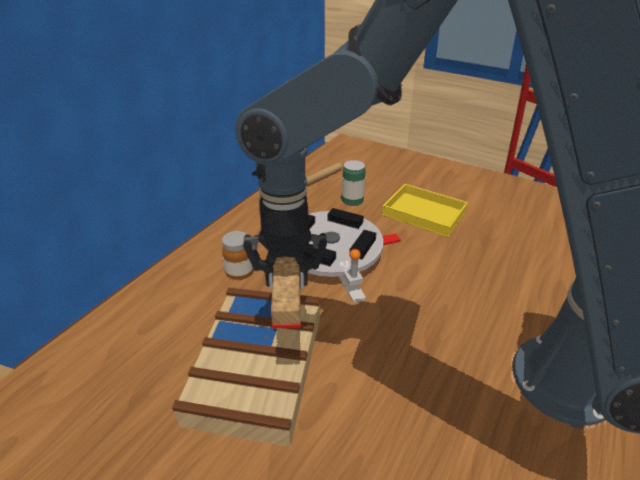

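```bash
cat >> h.py <<'E'
def go(wps,step=30,hold=2,dps=6):
    """print calls reaching measured-frame waypoints [x,y,z,yaw of tool y,(step)], from the measured pose, with full tool rotation"""
    s=ctrl.read_state(); Rt=R.from_quat(s['tcp_rot']).as_matrix(); p=np.array(s['ee_pos'])
    yaw=np.degrees(np.arctan2(Rt[1,1],Rt[0,1])); c=np.append(p,yaw); rows=[];prev=c.copy()
    print('from',np.round(c,1),'zaxis',np.round(Rt[:,2],3))
    for w in wps:
        w=np.array(w,float); sp=w[4] if len(w)>4 else step; w=w[:4]
        n=max(1,int(np.ceil(max(np.linalg.norm((w-prev)[:3])/sp,abs(w[3]-prev[3])/dps))))
        rows+= [prev+(w-prev)*(i+1)/n for i in range(n)]; prev=w
        j6=np.arctan2(w[1],w[0])-np.radians(w[3])
        if abs(j6)>2.5: print('J6 DANGER',w,j6)
    rows+=[prev]*hold
    while rows:
        out=[]
        while rows and len(out)<20:
            r=rows[0]; q=Rt.T@((r-c)[:3])/200; q=np.round(np.append(q,-np.radians(r[3]-c[3])/.5),3)
            if abs(q).max()>1: break
            out.append(q); rows.pop(0)
        q=out[-1]; c=np.append(c[:3]+200*Rt@q[:3], c[3]-np.degrees(q[3]*.5)); Rt=Rt@R.from_euler('z',q[3]*.5).as_matrix()
        print('CALL',len(out),json.dumps([float(v)+0 for o in out for v in o]).replace(' ','').replace('-0.0,','0,').replace('.0,',','))
def st():
    s=ctrl.read_state(); m=R.from_quat(s['tcp_rot']).as_matrix()
    print('t',round(s['time_s'],2),'pos',np.round(s['ee_pos'],1),'yaw',round(float(np.degrees(np.arctan2(m[1,1],m[0,1]))),1),'zax',m[:,2].round(3),'F',np.round(s['force'],1),'w',round(s['width'],1),'ff',round(s['finger_force'],1),'j6',round(s['joint_pos'][5],2))
E
python3 - <<'E'
from h import *
go([(472,-60,225,-130,40),(452,-396,225,-92,40)],hold=2)
E
```

```text
from [ 491.   220.3  208.5 -145.6] zaxis [-0.007  0.034 -0.999]
CALL 7 [0.137,0.108,-0.016,-0.068,0.275,0.217,-0.032,-0.137,0.412,0.325,-0.048,-0.205,0.55,0.434,-0.064,-0.273,0.687,0.542,-0.081,-0.341,0.825,0.651,-0.097,-0.41,0.962,0.759,-0.113,-0.478]
CALL 6 [0.108,0.138,-0.016,-0.068,0.224,0.285,-0.022,-0.216,0.341,0.431,-0.028,-0.363,0.457,0.577,-0.035,-0.51,0.574,0.723,-0.041,-0.658,0.69,0.869,-0.047,-0.805]
CALL 6 [0.05,0.181,-0.006,-0.148,0.1,0.361,-0.012,-0.295,0.15,0.541,-0.019,-0.442,0.199,0.721,-0.025,-0.59,0.199,0.721,-0.025,-0.59,0.199,0.721,-0.025,-0.59]
```

drive_tool(plan=[0.137,0.108,-0.016,-0.068,0.275,0.217,-0.032,-0.137,0.412,0.325,-0.048,-0.205,0.55,0.434,-0.064,-0.273,0.687,0.542,-0.081,-0.341,0.825,0.651,-0.097,-0.41,0.962,0.759,-0.113,-0.478])

```text
time_s: 8.8
ee_pos: [474.1, -25.7, 222.1]
tcp_rot: [0.934, -0.357, -0.01, -0.015]
force: [1.0, 0.3, -1.9]
width: 44.2
finger_force: 51.5
```

drive_tool(plan=[0.108,0.138,-0.016,-0.068,0.224,0.285,-0.022,-0.216,0.341,0.431,-0.028,-0.363,0.457,0.577,-0.035,-0.51,0.574,0.723,-0.041,-0.658,0.69,0.869,-0.047,-0.805])

```text
time_s: 9.4
ee_pos: [460.8, -247.2, 223.7]
tcp_rot: [0.986, -0.163, -0.007, -0.018]
force: [0.1, -0.9, -1.7]
width: 44.6
finger_force: 51.5
```

drive_tool(plan=[0.05,0.181,-0.006,-0.148,0.1,0.361,-0.012,-0.295,0.15,0.541,-0.019,-0.442,0.199,0.721,-0.025,-0.59,0.199,0.721,-0.025,-0.59,0.199,0.721,-0.025,-0.59])

```text
time_s: 10.0
ee_pos: [451.8, -395.5, 223.3]
tcp_rot: [1.0, -0.018, -0.004, -0.019]
force: [0.0, 0.1, -1.7]
width: 44.6
finger_force: 51.6
```

```bash
python3 - <<'E'
from h import *
st()
for n in('top','side'):
    p,d=cam(n); W=cloud(n,d)
    hsv=cv2.cvtColor(p,cv2.COLOR_RGB2HSV)
    m=(W[...,2]>120)&(W[...,2]<260)&(hsv[...,0]>8)&(hsv[...,0]<22)&(hsv[...,1]>70)&(W[...,0]>300)&(W[...,0]<600)&(W[...,1]<-300)&(W[...,1]>-500)
    if m.sum()>50: print(n,rectfit(W,m),np.nanpercentile(W[m],[2,98],axis=0).round(1).tolist())
cam('top','t5.png')
go([(467.6,-410.8,225,-92),(467.6,-410.8,60,-92),(467.6,-410.8,37,-92,8)],hold=2)
E
```

```text
t 10.0 pos [ 451.8 -395.5  223.3] yaw -92.1 zax [-0.007  0.038 -0.999] F [ 0.   0.1 -1.7] w 44.6 ff 51.6 j6 0.69
top (((498.1899719238281, -384.3704833984375), (26.321744918823242, 53.894622802734375), 44.9240608215332), np.float64(231.83409161111487), 158) [[474.8, -408.1, 193.7], [509.0, -374.5, 239.9]]
side (((461.4852294921875, -388.6670227050781), (104.2109375, 99.47813415527344), 26.907243728637695), np.float64(223.329324684392), 579) [[399.1, -424.8, 199.8], [508.2, -366.3, 247.6]]
from [ 452.5 -393.9  224.3  -92. ] zaxis [-0.007  0.037 -0.999]
CALL 12 [0.078,0.082,-0.007,0.002,0.08,0.087,0.13,0.002,0.081,0.092,0.268,0.002,0.082,0.097,0.405,0.002,0.083,0.102,0.543,0.002,0.084,0.107,0.68,0.002,0.085,0.112,0.817,0.002,0.085,0.114,0.856,0.002,0.086,0.115,0.894,0.002,0.086,0.117,0.932,0.002,0.086,0.117,0.932,0.002,0.086,0.117,0.932,0.002]
```

View pics/t5.png

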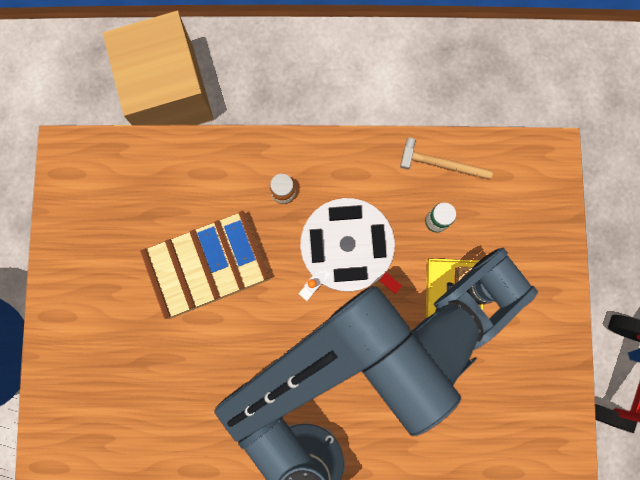

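The block hangs level in the gripper over the tray; its end shows at about (470,268). Lower it in.

drive_tool(plan=[0.078,0.082,-0.007,0.002,0.08,0.087,0.13,0.002,0.081,0.092,0.268,0.002,0.082,0.097,0.405,0.002,0.083,0.102,0.543,0.002,0.084,0.107,0.68,0.002,0.085,0.112,0.817,0.002,0.085,0.114,0.856,0.002,0.086,0.115,0.894,0.002,0.086,0.117,0.932,0.002,0.086,0.117,0.932,0.002,0.086,0.117,0.932,0.002])

```text
time_s: 11.35
ee_pos: [468.7, -413.8, 39.1]
tcp_rot: [1.0, -0.018, -0.002, -0.016]
force: [-0.3, -0.0, -1.8]
width: 44.4
finger_force: 51.7
```

drive_tool(plan=[0,0,0,0,0,0,0,0,0,0,0,0,0,0,0,0], claw=0.2)

```text
time_s: 11.75
ee_pos: [468.4, -413.5, 38.6]
tcp_rot: [1.0, -0.018, -0.003, -0.017]
force: [-0.2, 1.0, 0.4]
width: 68.5
finger_force: 0.0
```

```bash
python3 - <<'E'
from h import *
st()
# riser pose from top camera; go near plate lanes, high
x,y,z=ctrl.read_state()['ee_pos']
go([(x,y,230,-92),(470,-100,230,-40,42),(500,150,200,21.9-90+180-0 if 0 else -40,42)],hold=1,dps=8)
E
```

```text
t 11.75 pos [ 468.4 -413.5   38.6] yaw -92.0 zax [-0.005  0.034 -0.999] F [-0.2  1.   0.4] w 68.5 ff 0.0 j6 0.68
from [ 468.4 -413.5   38.6  -92. ] zaxis [-0.005  0.034 -0.999]
CALL 11 [-0.001,-0.005,-0.137,0,-0.002,-0.009,-0.273,0,-0.002,-0.014,-0.41,-0.001,-0.003,-0.018,-0.547,-0.001,-0.004,-0.023,-0.683,-0.001,-0.005,-0.028,-0.82,-0.001,-0.006,-0.032,-0.957,-0.002,-0.011,-0.228,-0.95,-0.229,-0.017,-0.424,-0.943,-0.455,-0.023,-0.619,-0.937,-0.682,-0.029,-0.815,-0.93,-0.909]
CALL 5 [0.08,-0.179,0.006,-0.227,0.161,-0.357,0.013,-0.454,0.242,-0.536,0.02,-0.681,0.322,-0.714,0.026,-0.908,0.414,-0.868,0.054,-0.908]
CALL 7 [0.15,-0.098,0.027,0,0.3,-0.195,0.054,0,0.45,-0.293,0.082,0,0.6,-0.391,0.109,0,0.75,-0.488,0.136,0,0.9,-0.586,0.164,0,0.9,-0.586,0.164,0.0]
```

```bash
cat >> h.py <<'E'
def blues(n,W,p,lo=35,hi=110):
    hsv=cv2.cvtColor(p,cv2.COLOR_RGB2HSV);H,S=hsv[...,0].astype(int),hsv[...,1]
    m=((H>100)&(H<125)&(S>120)&(W[...,2]>lo)&(W[...,2]<hi)&(W[...,0]<850)&(W[...,0]>300)).astype(np.uint8)
    k,l,s,_=cv2.connectedComponentsWithStats(m)
    for i in range(1,k):
        if s[i,4]>100:
            q,z,c=rectfit(W,l==i); print(n,'plate',np.round(q[0],1),np.round(q[1],1),round(q[2],1),'z',round(z,1),c)
E
python3 - <<'E'
from h import *
for n in('top','side'):
    p,d=cam(n); W=cloud(n,d); blues(n,W,p)
    m=(W[...,2]>36)&(W[...,2]<75)&(W[...,1]>60)&(W[...,0]>400)&(W[...,0]<700)
    m=cv2.morphologyEx(m.astype(np.uint8),cv2.MORPH_OPEN,np.ones((3,3)))>0; print(n,'riser',rectfit(W,m))
    hsv=cv2.cvtColor(p,cv2.COLOR_RGB2HSV)
x,y,z=ctrl.read_state()['ee_pos']
go([(x,y,230,-92,40),(475,-150,225,-68,42),(540,0,220,-68,42),(580,183,160,-68,42)],hold=1,dps=8)
E
```

```text
top plate [591.3 183.8] [118.4  48. ] 21.9 z 51.7 720
top plate [571.5 257.2] [119.8  49.5] 21.8 z 51.8 716
top riser (((530.8377075195312, 278.9793701171875), (202.28421020507812, 308.9082336425781), 21.880144119262695), np.float64(51.751358835539975), 8052)
side plate [  501.4 -1872.1] [ 40.4 104.6] 89.9 z 64.1 217
side plate [  349.5 -1795.9] [ 68.3 185.9] 12.1 z 57.5 169
side plate [592.7 182.4] [116.4  49.5] 22.5 z 51.2 841
side plate [573.9 257.8] [116.5  44. ] 20.4 z 51.9 933
side riser (((532.7238159179688, 280.0328369140625), (200.46389770507812, 306.79437255859375), 21.684476852416992), np.float64(50.78253731078366), 14282)
from [ 468.3 -413.4   38.4  -92. ] zaxis [-0.005  0.034 -0.999]
CALL 10 [-0.001,-0.006,-0.192,0,-0.002,-0.013,-0.383,-0.001,-0.003,-0.019,-0.575,-0.001,-0.005,-0.026,-0.766,-0.001,-0.006,-0.032,-0.958,-0.002,-0.008,-0.22,-0.948,-0.121,-0.01,-0.408,-0.938,-0.241,-0.011,-0.596,-0.928,-0.361,-0.013,-0.784,-0.918,-0.48,-0.015,-0.972,-0.908,-0.6]
CALL 6 [0.054,-0.181,0.01,-0.12,0.107,-0.361,0.02,-0.239,0.235,-0.52,0.032,-0.239,0.362,-0.68,0.045,-0.239,0.489,-0.839,0.057,-0.239,0.617,-0.998,0.069,-0.239]
CALL 6 [0.105,-0.153,0.066,0,0.21,-0.306,0.132,0,0.315,-0.458,0.198,0,0.42,-0.611,0.264,0,0.525,-0.764,0.33,0,0.525,-0.764,0.33,0.0]
```

drive_tool(plan=[-0.001,-0.006,-0.192,0,-0.002,-0.013,-0.383,-0.001,-0.003,-0.019,-0.575,-0.001,-0.005,-0.026,-0.766,-0.001,-0.006,-0.032,-0.958,-0.002,-0.008,-0.22,-0.948,-0.121,-0.01,-0.408,-0.938,-0.241,-0.011,-0.596,-0.928,-0.361,-0.013,-0.784,-0.918,-0.48,-0.015,-0.972,-0.908,-0.6])

```text
time_s: 12.85
ee_pos: [472.9, -223.8, 226.4]
tcp_rot: [0.991, 0.133, -0.0, -0.017]
force: [0.5, 0.1, -0.3]
width: 68.6
finger_force: 0.0
```

drive_tool(plan=[0.054,-0.181,0.01,-0.12,0.107,-0.361,0.02,-0.239,0.235,-0.52,0.032,-0.239,0.362,-0.68,0.045,-0.239,0.489,-0.839,0.057,-0.239,0.617,-0.998,0.069,-0.239], claw=1)

```text
time_s: 13.45
ee_pos: [540.4, 1.6, 220.0]
tcp_rot: [0.981, 0.191, 0.001, -0.017]
force: [1.0, -0.9, 0.1]
width: 0.1
finger_force: 0.0
```

drive_tool(plan=[0.105,-0.153,0.066,0,0.21,-0.306,0.132,0,0.315,-0.458,0.198,0,0.42,-0.611,0.264,0,0.525,-0.764,0.33,0,0.525,-0.764,0.33,0])

```text
time_s: 14.05
ee_pos: [579.3, 187.2, 158.3]
tcp_rot: [0.981, 0.193, 0.0, -0.018]
force: [-0.5, -0.8, -0.4]
width: 0.2
finger_force: 0.0
```

```bash
python3 - <<'E'
from h import *
st()
go([(603,187,160,-68),(603,187,90,-68),(603,187,82,-68,4)],hold=3)
E
```

```text
t 14.05 pos [579.3 187.2 158.3] yaw -67.7 zax [-0.007  0.035 -0.999] F [-0.5 -0.8 -0.4] w 0.2 ff 0.0 j6 1.27
from [579.3 187.2 158.3 -67.7] zaxis [-0.007  0.035 -0.999]
CALL 9 [0.109,0.046,-0.01,0.01,0.109,0.05,0.107,0.01,0.108,0.054,0.224,0.01,0.107,0.058,0.34,0.01,0.107,0.059,0.36,0.01,0.107,0.059,0.38,0.01,0.107,0.059,0.38,0.01,0.107,0.059,0.38,0.01,0.107,0.059,0.38,0.01]
```

drive_tool(plan=[0.109,0.046,-0.01,0.01,0.109,0.05,0.107,0.01,0.108,0.054,0.224,0.01,0.107,0.058,0.34,0.01,0.107,0.059,0.36,0.01,0.107,0.059,0.38,0.01,0.107,0.059,0.38,0.01,0.107,0.059,0.38,0.01])

```text
time_s: 14.85
ee_pos: [604.5, 182.7, 85.0]
tcp_rot: [0.982, 0.188, 0.002, -0.017]
force: [-0.6, -0.3, -0.2]
width: 0.1
finger_force: 0.0
```

drive_tool(plan=[0,0,0.01,0,0,0,0.02,0,0,0,0.02,0,0,0,0.02,0])

```text
time_s: 15.25
ee_pos: [603.7, 183.0, 79.8]
tcp_rot: [0.982, 0.188, 0.001, -0.017]
force: [-0.4, 0.5, 0.1]
width: 0.0
finger_force: 0.0
```

drive_tool(plan=[0,0,0.005,0,0,0,0.005,0,0,0,0.005,0])

```text
time_s: 15.55
ee_pos: [603.7, 183.0, 78.7]
tcp_rot: [0.982, 0.188, 0.001, -0.017]
force: [-0.7, 0.1, -0.9]
width: 0.2
finger_force: 0.0
```

drive_tool(plan=[0,0,0.01,0,0,0,0.01,0,0,0,0.01,0])

```text
time_s: 15.85
ee_pos: [603.9, 183.1, 77.7]
tcp_rot: [0.982, 0.188, 0.001, -0.017]
force: [-1.4, -0.2, 5.7]
width: 0.1
finger_force: 2.7
```

drive_tool(plan=[0,0,0.003,0,0,0,0.005,0,0,0,0.005,0])

```text
time_s: 16.15
ee_pos: [603.9, 183.0, 77.6]
tcp_rot: [0.982, 0.188, 0.001, -0.017]
force: [-3.2, 0.3, 11.0]
width: 0.1
finger_force: 5.2
```

```bash
python3 - <<'E'
from h import *
st()
s=ctrl.read_state();x,y,z=s['ee_pos']; m=R.from_quat(s['tcp_rot']).as_matrix(); yw=float(np.degrees(np.arctan2(m[1,1],m[0,1])))
go([(x,y,z-.7,yw),(x-104,y-36.4,z-.7,yw,7)],hold=2)
E
```

```text
t 16.15 pos [603.9 183.   77.6] yaw -68.3 zax [-0.004  0.034 -0.999] F [-3.2  0.3 11. ] w 0.1 ff 5.2 j6 1.26
from [603.9 183.   77.6 -68.3] zaxis [-0.004  0.034 -0.999]
CALL 19 [0,0,0.003,0,-0.034,-0.001,0.003,0,-0.069,-0.003,0.003,0,-0.103,-0.004,0.003,0,-0.138,-0.006,0.002,0,-0.172,-0.007,0.002,0,-0.206,-0.009,0.002,0,-0.241,-0.01,0.002,0,-0.275,-0.012,0.001,0,-0.31,-0.013,0.001,0,-0.344,-0.015,0.001,0,-0.378,-0.016,0.001,0,-0.413,-0.017,0,0,-0.447,-0.019,0,0,-0.482,-0.02,0,0,-0.516,-0.022,0,0,-0.55,-0.023,-0.001,0,-0.55,-0.023,-0.001,0,-0.55,-0.023,-0.001,0.0]
```

drive_tool(plan=[0,0,0.003,0,-0.034,-0.001,0.003,0,-0.069,-0.003,0.003,0,-0.103,-0.004,0.003,0,-0.138,-0.006,0.003,0,-0.172,-0.007,0.003,0,-0.206,-0.009,0.003,0,-0.241,-0.01,0.003,0,-0.275,-0.012,0.002,0])

```text
time_s: 17.05
ee_pos: [555.9, 165.3, 77.6]
tcp_rot: [0.982, 0.188, 0.006, -0.017]
force: [2.1, 1.4, 8.8]
width: 0.1
finger_force: 4.6
```

```bash
python3 - <<'E'
from h import *
st()
for n in('top','side'):
    p,d=cam(n); W=cloud(n,d); blues(n,W,p)
E
```

```text
t 17.05 pos [555.9 165.3  77.6] yaw -68.3 zax [ 0.006  0.035 -0.999] F [2.1 1.4 8.8] w 0.1 ff 4.6 j6 1.23
top plate [594.  284.6] [26.4 69.2] 89.3 z 51.7 144
side plate [543.5 168.4] [116.   51.6] 18.4 z 51.0 687
side plate [574.4 256.7] [117.4  43.9] 20.5 z 51.8 932
```

drive_tool(plan=[0,0,0.003,0,-0.034,-0.001,0.003,0,-0.069,-0.002,0.003,0,-0.103,-0.003,0.003,0,-0.138,-0.005,0.003,0,-0.172,-0.006,0.003,0,-0.206,-0.008,0.003,0,-0.241,-0.009,0.002,0,-0.275,-0.01,0.002,0,-0.275,-0.01,0.002,0,-0.275,-0.01,0.002,0])

```text
time_s: 18.25
ee_pos: [504.8, 146.6, 77.5]
tcp_rot: [0.982, 0.188, 0.007, -0.016]
force: [1.4, 0.1, 17.8]
width: 0.1
finger_force: 9.1
```

```bash
python3 - <<'E'
from h import *
st()
for n in('top','side'):
    p,d=cam(n); W=cloud(n,d); blues(n,W,p)
E
```

```text
t 18.25 pos [504.8 146.6  77.5] yaw -68.3 zax [ 0.007  0.035 -0.999] F [ 1.4  0.1 17.8] w 0.1 ff 9.1 j6 1.2
top plate [571.8 257.9] [119.6  47.7] 20.4 z 51.9 519
side plate [492.9 151.7] [116.   55.9] 18.8 z 51.1 754
side plate [574.4 256.2] [116.7  45.1] 22.3 z 51.9 935
```

Plate B now overhangs by about 45 mm. Lift, open and move in front of the edge.

```bash
python3 - <<'E'
from h import *
s=ctrl.read_state();x,y,z=s['ee_pos']
go([(x,y,110,-68.1,20),(455.7,133.6,110,-68.1)],hold=4)
E
```

```text
from [504.8 146.6  77.5 -68.3] zaxis [ 0.007  0.035 -0.999]
CALL 8 [0.002,-0.002,-0.081,-0.003,0.003,-0.005,-0.162,-0.007,-0.123,-0.02,-0.164,-0.007,-0.249,-0.035,-0.166,-0.007,-0.249,-0.035,-0.166,-0.007,-0.249,-0.035,-0.166,-0.007,-0.249,-0.035,-0.166,-0.007,-0.249,-0.035,-0.166,-0.007]
```

drive_tool(plan=[0.002,-0.002,-0.081,-0.003,0.003,-0.005,-0.162,-0.007,-0.123,-0.02,-0.164,-0.007,-0.249,-0.035,-0.166,-0.007,-0.249,-0.035,-0.166,-0.007,-0.249,-0.035,-0.166,-0.007,-0.249,-0.035,-0.166,-0.007,-0.249,-0.035,-0.166,-0.007])

```text
time_s: 19.15
ee_pos: [452.6, 133.6, 107.3]
tcp_rot: [0.982, 0.19, 0.002, -0.017]
force: [-0.7, -0.1, 0.3]
width: 0.0
finger_force: 0.0
```

drive_tool(plan=[0,0,0,0,0,0,0,0,0,0,0,0], claw=0.1)

```text
time_s: 19.45
ee_pos: [451.3, 133.5, 107.2]
tcp_rot: [0.982, 0.19, 0.001, -0.017]
force: [-0.4, 0.6, 0.2]
width: 42.9
finger_force: 0.0
```

```bash
python3 - <<'E'
from h import *
st()
for n in('top','side'):
    p,d=cam(n,n+'6.png'); W=cloud(n,d); blues(n,W,p)
go([(455.7,133.6,60,-68.1,17)],hold=3)
E
```

```text
t 19.45 pos [451.3 133.5 107.2] yaw -68.1 zax [-0.005  0.034 -0.999] F [-0.4  0.6  0.2] w 42.9 ff 0.0 j6 1.17
top plate [572.1 257.2] [118.   49.2] 20.9 z 51.8 708
top plate [533.4 161.8] [33.4 47.7] 16.2 z 51.7 169
side plate [493.7 147.6] [118.7  50. ] 14.5 z 51.1 773
side plate [574.8 256.6] [117.2  44.7] 21.7 z 51.9 937
from [451.2 133.5 107.2 -68.1] zaxis [-0.005  0.034 -0.999]
CALL 6 [0.006,0.005,0.079,0,0.013,0.01,0.157,0.001,0.019,0.016,0.236,0.001,0.019,0.016,0.236,0.001,0.019,0.016,0.236,0.001,0.019,0.016,0.236,0.001]
```

View pics/side6.png

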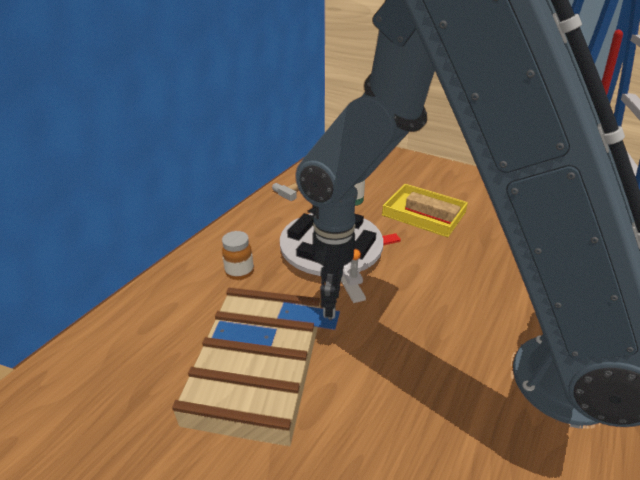

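The side view shows plate B overhanging at (312,315), slightly turned, and the block lying in the tray at (432,208). The gripper is still opening. Grip at yaw −71.

```bash
python3 - <<'E'
from h import *
go([(455.5,135.5,107,-71),(455.5,135.5,107,-71),(455.5,135.5,60,-71,12)],hold=4)
E
```

```text
from [451.2 133.5 107.2 -68.1] zaxis [-0.005  0.034 -0.999]
CALL 10 [0.024,-0.001,0.001,0.102,0.024,-0.001,0.001,0.102,0.023,0.001,0.06,0.102,0.023,0.003,0.119,0.102,0.022,0.005,0.177,0.102,0.022,0.007,0.236,0.102,0.022,0.007,0.236,0.102,0.022,0.007,0.236,0.102,0.022,0.007,0.236,0.102,0.022,0.007,0.236,0.102]
```

drive_tool(plan=[0.024,-0.001,0.001,0.102,0.024,-0.001,0.001,0.102,0.023,0.001,0.06,0.102,0.023,0.003,0.119,0.102,0.022,0.005,0.177,0.102,0.022,0.007,0.236,0.102,0.022,0.007,0.236,0.102,0.022,0.007,0.236,0.102,0.022,0.007,0.236,0.102,0.022,0.007,0.236,0.102])

```text
time_s: 20.55
ee_pos: [455.8, 135.4, 60.4]
tcp_rot: [0.986, 0.165, 0.001, -0.017]
force: [-1.0, -0.5, -0.3]
width: 76.7
finger_force: 0.0
```

drive_tool(plan=[0,0,0,0,0,0,0,0,0,0,0,0,0,0,0,0,0,0,0,0,0,0,0,0], claw=0.8, grip_force=80)

```text
time_s: 21.15
ee_pos: [455.7, 135.4, 60.4]
tcp_rot: [0.986, 0.165, 0.001, -0.017]
force: [-0.6, -0.1, 5.7]
width: 46.5
finger_force: 81.1
```

```bash
python3 - <<'E'
from h import *
st()
for n in('top','side'):
    p,d=cam(n); W=cloud(n,d); blues(n,W,p)
s=ctrl.read_state();x,y,z=s['ee_pos']
go([(x-6,y-3,95,-71,15),(x-6,y-3,160,-71,30)],hold=3)
E
```

```text
t 21.15 pos [455.7 135.4  60.4] yaw -71.0 zax [-0.004  0.034 -0.999] F [-0.6 -0.1  5.7] w 46.5 ff 81.1 j6 1.21
top plate [571.  257.2] [120.7  49.2] 21.4 z 51.5 716
top plate [535.4 162.3] [31.8 50.2] 10.6 z 53.8 171
side plate [500.7 157.6] [ 61.9 110.3] 88.8 z 51.9 544
side plate [574.  257.1] [116.9  43.3] 21.0 z 52.0 931
from [455.7 135.4  60.3 -71. ] zaxis [-0.004  0.034 -0.999]
CALL 9 [-0.011,0,-0.058,0,-0.021,-0.001,-0.116,0,-0.032,-0.001,-0.174,0,-0.031,-0.005,-0.282,0,-0.03,-0.009,-0.39,0,-0.03,-0.012,-0.498,0,-0.03,-0.012,-0.498,0,-0.03,-0.012,-0.498,0,-0.03,-0.012,-0.498,0.0]
```

```bash
python3 - <<'E'
from h import *
p,d=cam('side')
cv2.imwrite('pics/c7.png',cv2.resize(p[260:380,240:400,::-1],None,fx=5,fy=5,interpolation=cv2.INTER_CUBIC))
W=cloud('side',d)
hsv=cv2.cvtColor(p,cv2.COLOR_RGB2HSV)
m=(hsv[...,0]>100)&(hsv[...,0]<125)&(hsv[...,1]>120)&(W[...,2]>30)&(W[...,2]<100)&(W[...,1]<215)&(W[...,1]>80)&(W[...,0]>400)&(W[...,0]<620)
P=W[m]; c=P.mean(0); A=np.c_[P[:,:2]-c[:2],np.ones(len(P))]; print(c,np.linalg.lstsq(A,P[:,2],rcond=None)[0],len(P))
E
```

```text
[505.52623463 152.06019139  52.00932684] [-2.65930720e-03  7.09926465e-02  5.20093268e+01] 617
```

View pics/c7.png

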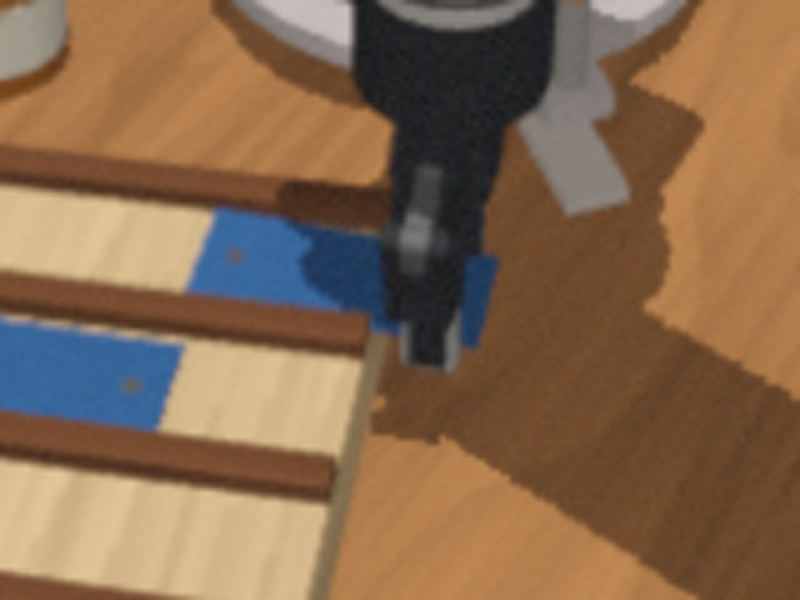

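Plate B is held, with a roll of about 4°. Lift it straight up and check.

drive_tool(plan=[0,0,-0.05,0,0,-0.001,-0.116,0,0,-0.003,-0.174,0,0,-0.005,-0.282,0,0,-0.009,-0.39,0,0,-0.012,-0.498,0,0,-0.012,-0.498,0,0,-0.012,-0.498,0,0,-0.012,-0.498,0])

```text
time_s: 22.2
ee_pos: [454.5, 134.2, 159.0]
tcp_rot: [0.986, 0.165, -0.001, -0.017]
force: [-0.4, 0.1, -0.9]
width: 46.5
finger_force: 82.1
```

```bash
cat >> h.py <<'E'
def plane(n,lim,save=None,lo=40,hi=250):
    p,d=cam(n,save); W=cloud(n,d); hsv=cv2.cvtColor(p,cv2.COLOR_RGB2HSV)
    m=(hsv[...,0]>100)&(hsv[...,0]<125)&(hsv[...,1]>120)&(W[...,2]>lo)&(W[...,2]<hi)&(W[...,0]>lim[0])&(W[...,0]<lim[1])&(W[...,1]>lim[2])&(W[...,1]<lim[3])
    P=W[m]
    if len(P)<30: print(n,'few',len(P)); return
    q=cv2.minAreaRect(P[:,:2].astype(np.float32)); c=P.mean(0); A=np.c_[P[:,:2]-c[:2],np.ones(len(P))]
    k=np.linalg.lstsq(A,P[:,2],rcond=None)[0]; print(n,'rect',np.round(q[0],1),np.round(q[1],1),round(q[2],1),'zmean',c.round(1),'slope',k[:2].round(3),len(P))
    return m,P,q
E
python3 - <<'E'
from h import *
st(); plane('side',(380,620,60,240),lo=100); plane('top',(380,620,60,240),lo=100)
E
```

```text
t 22.2 pos [454.5 134.2 159. ] yaw -71.0 zax [-0.007  0.034 -0.999] F [-0.4  0.1 -0.9] w 46.5 ff 82.1 j6 1.23
side rect [487.2 164. ] [118.6  83.7] 17.8 zmean [501.6 153.9 148.8] slope [-0.054  0.08 ] 756
top rect [537.8 160.7] [29.4 53.6] 0.4 zmean [535.4 158.9 148.6] slope [-0.056 -0.035] 172
```

```bash
python3 - <<'E'
from h import *
a,_=cam('side');b,_=cam('top')
f=lambda im,x,y,w,h,k:cv2.resize(im[y:y+h,x:x+w,::-1],(400,400),interpolation=cv2.INTER_CUBIC)
cv2.imwrite('pics/c8.png',np.hstack([f(a,230,190,160,160,0),f(b,190,200,120,120,0)]))
E
```

```text
(no output)
```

View pics/c8.png

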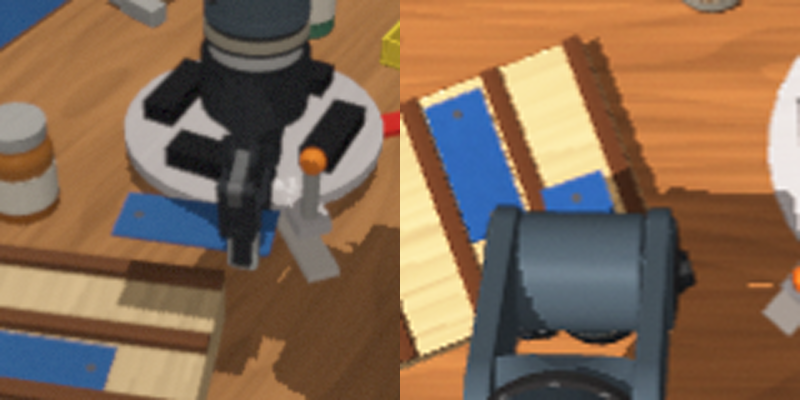

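The plate is held, in line with the tool and nearly level. Next, its offset along the fingers from the rear edge: corners at about (233.5,257) and (251.5,251.3) in the top view.

```bash
python3 - <<'E'
from h import *
a=ray('top',251.5,251.3,146.5);b=ray('top',233.5,257,146.5);print(a,b,np.hypot(*(a-b)[:2]), np.degrees(np.arctan2(*(b-a)[:2][::-1]))-90)
print('mid',(a+b)/2, 'A hole',ray('top',207.1,234.2,52.5),'B hole',ray('top',242.5,259.4,147))
m,P,q=plane('side',(380,620,60,240),lo=100)
u=np.array([np.cos(np.radians(19)),np.sin(np.radians(19))]);v=np.array([-u[1],u[0]])
t=np.array([454.5,134.2])
s=(P[:,:2]-t)@u; w=(P[:,:2]-t)@v
print('along',np.percentile(s,[.5,2,98,99.5]),'across',np.percentile(w,[.5,2,98,99.5]))
for lo in range(-30,100,15):
    k=(s>lo)&(s<lo+15)
    if k.sum()>10: print(lo,np.percentile(w[k],[3,97]).round(1),k.sum(),P[k,2].mean().round(1))
E
```

```text
[554.62854495 139.20034228 146.5       ] [539.42475611 185.51384447 146.5       ] 48.74521186001257 18.17396522667073
mid [547.02665053 162.35709337 146.5       ] A hole [613.2346218  272.56392803  52.5       ] B hole [533.30467247 161.9797727  147.        ]
side rect [487.2 163.4] [117.7  79.3] 19.1 zmean [501.6 154.  148.6] slope [-0.056  0.078] 756
along [-17.92060645 -16.50285099  97.65703879  99.15671065] across [-22.47005935 -21.72352391  25.41318452  56.06075417]
-30 [-18.4  24.8] 30 148.9
-15 [-22.   24.8] 60 149.5
15 [-13.3  25.1] 64 148.5
30 [-19.7  24.2] 135 148.5
45 [-20.1  24.3] 127 148.2
60 [-21.5  24. ] 132 147.9
75 [-21.9  23.9] 120 147.9
90 [-20.4  24.4] 79 147.5
```

```bash
python3 - <<'E'
from h import *
go([(454.5,134.2,185,-71),(544.3,-32.2,185,-85,25),(544.3,-32.2,100,-85,25)],hold=4,dps=4)
p,d=cam('side');W=cloud('side',d);nests(W,p)
E
```

```text
from [454.9 134.2 159.  -71. ] zaxis [-0.007  0.034 -0.999]
CALL 17 [-0.001,-0.005,-0.13,0,0.018,0.112,-0.134,0.061,0.037,0.228,-0.138,0.122,0.057,0.345,-0.142,0.183,0.076,0.461,-0.146,0.244,0.095,0.578,-0.15,0.305,0.114,0.694,-0.154,0.366,0.134,0.811,-0.158,0.427,0.153,0.927,-0.162,0.488,0.152,0.931,-0.055,0.488,0.152,0.935,0.051,0.488,0.151,0.938,0.157,0.488,0.151,0.942,0.263,0.488,0.151,0.942,0.263,0.488,0.151,0.942,0.263,0.488,0.151,0.942,0.263,0.488,0.151,0.942,0.263,0.488]
nest [ 675.1 -103. ] [34.  90.3] dir 7.2 z 64.6
nest [ 505.6 -116.3] [33.5 91.5] dir -178.2 z 64.6
nest [598.6 -24.2] [58.2 35.1] dir 84.7 z 64.7
```

drive_tool(plan=[0,-0.005,-0.13,0,0.018,0.112,-0.134,0.061,0.037,0.228,-0.138,0.122,0.057,0.345,-0.142,0.183,0.076,0.461,-0.146,0.244,0.095,0.578,-0.15,0.305,0.114,0.694,-0.154,0.366,0.134,0.811,-0.158,0.427,0.148,0.915,-0.162,0.488,0.147,0.918,-0.055,0.488,0.147,0.922,0.051,0.488,0.146,0.925,0.157,0.488,0.146,0.929,0.263,0.488,0.146,0.929,0.263,0.488,0.146,0.929,0.263,0.488,0.146,0.929,0.263,0.488,0.146,0.929,0.263,0.488])

```text
time_s: 24.2
ee_pos: [543.8, -30.2, 102.1]
tcp_rot: [0.999, 0.044, -0.001, -0.017]
force: [0.2, 0.2, -1.5]
width: 46.3
finger_force: 82.5
```

```bash
cat >> h.py <<'E'
def along(P,ang,o):
    u=np.array([np.cos(np.radians(ang)),np.sin(np.radians(ang))]);v=np.array([-u[1],u[0]])
    s=(P[:,:2]-o)@u; w=(P[:,:2]-o)@v
    print(' along',np.percentile(s,[1,3,97,99]).round(1))
    for lo in range(-75,75,15):
        k=(s>lo)&(s<lo+15)
        if k.sum()>10: print('  ',lo,np.percentile(w[k],[3,97]).round(1),k.sum(),P[k,2].mean().round(1))
E
python3 - <<'E'
from h import *
st()
# nest1 centre as each camera would see it
for n,c in(('top',(583.2,-28.9)),('side',(583.5,-24.9))):
    r=plane(n,(480,700,-110,60),lo=75)
    if r: along(r[1],4.6,np.array(c))
cam('top','t9.png')
E
```

```text
t 24.2 pos [543.8 -30.2 102.1] yaw -85.0 zax [-0.003  0.034 -0.999] F [ 0.2  0.2 -1.5] w 46.3 ff 82.5 j6 1.17
top few 28
side rect [583.   -9.9] [121.3  81.7] 3.6 zmean [592.1 -20.8  92.2] slope [-0.053  0.158] 444
 along [-57.5 -56.2  58.2  59.7]
   -60 [-23.6  22.8] 64 92.5
   -45 [-24.9  54.5] 24 100.6
   -30 [10.8 54.4] 25 99.3
   -15 [ 3.1 24.5] 35 91.6
   0 [-16.7  24.8] 67 91.4
   15 [-19.2  24.3] 79 91.0
   30 [-21.8  22.6] 77 90.7
   45 [-24.2  22. ] 69 90.6
```

View pics/t9.png

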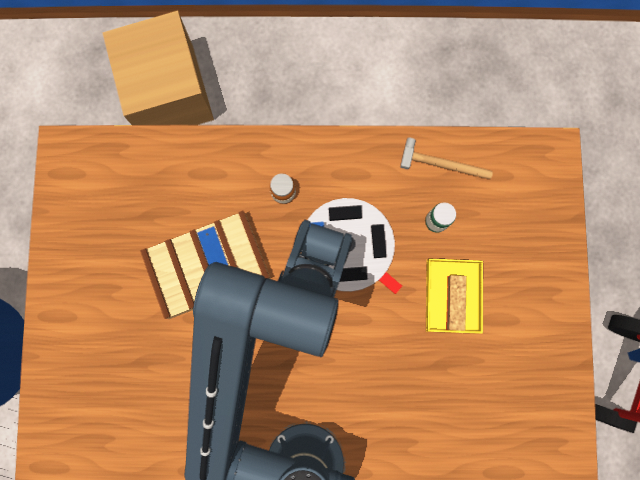

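The top view shows the block in the tray at (457,302), the plate over the left nest and the jar and can untouched. In the side camera the plate is centred on nest1 to about 1 mm. Lower it.

```bash
python3 - <<'E'
from h import *
s=ctrl.read_state();x,y,z=s['ee_pos']
go([(x-.7,y+.4,84,-85,6),(x-.7,y+.4,78.5,-85,2)],hold=3)
p,d=cam('top');W=cloud('top',d);hsv=cv2.cvtColor(p,cv2.COLOR_RGB2HSV)
m=(W[...,0]>340)&(W[...,0]<570)&(W[...,1]>-500)&(W[...,1]<-320)&(W[...,2]>38)&(W[...,2]<80)
print('block',rectfit(W,m))
E
```

```text
from [543.4 -30.1 101.8 -85. ] zaxis [-0.003  0.034 -0.999]
CALL 9 [-0.001,0,0.03,0,-0.002,0,0.059,0,-0.003,0.001,0.089,0.001,-0.003,0.001,0.098,0.001,-0.003,0.001,0.107,0.001,-0.003,0.002,0.117,0.001,-0.003,0.002,0.117,0.001,-0.003,0.002,0.117,0.001,-0.003,0.002,0.117,0.001]
block (((450.1396179199219, -409.06085205078125), (149.42288208007812, 199.95822143554688), 88.70909118652344), np.float64(44.46286501279081), 957)
```

drive_tool(plan=[-0.001,0,0.03,0,-0.002,0,0.059,0,-0.003,0.001,0.089,0.001,-0.003,0.001,0.098,0.001,-0.003,0.001,0.107,0.001,-0.003,0.002,0.117,0.001,-0.003,0.002,0.117,0.001,-0.003,0.002,0.117,0.001,-0.003,0.002,0.117,0.001])

```text
time_s: 25.3
ee_pos: [542.5, -29.7, 77.8]
tcp_rot: [0.999, 0.043, -0.002, -0.017]
force: [-0.4, -0.6, -0.2]
width: 46.7
finger_force: 82.5
```

drive_tool(plan=[0,0,0.003,0,0,0,0.005,0,0,0,0.005,0])

```text
time_s: 25.6
ee_pos: [542.5, -29.6, 77.2]
tcp_rot: [0.999, 0.043, -0.001, -0.017]
force: [0.1, -0.1, 4.7]
width: 46.8
finger_force: 82.9
```

```bash
python3 - <<'E'
from h import *
st()
r=plane('side',(480,700,-110,60),lo=50); along(r[1],4.6,np.array((583.5,-24.9)))
E
```

```text
t 25.6 pos [542.5 -29.6  77.2] yaw -85.0 zax [-0.004  0.034 -0.999] F [ 0.1 -0.1  4.7] w 46.8 ff 82.9 j6 1.17
side rect [592.8 -16.2] [ 85.1 138.9] 85.1 zmean [591.1 -20.2  67.8] slope [-0.045  0.164] 448
 along [-58.5 -56.9  55.6  59.5]
   -60 [-22.9  21.7] 67 67.5
   -45 [-23.9  57.4] 22 80.6
   -30 [12.3 53. ] 20 71.1
   -15 [ 1.5 25.5] 42 67.0
   0 [-18.9  24.8] 74 66.9
   15 [-20.3  24.8] 81 67.1
   30 [-19.4  24.9] 77 66.8
   45 [-21.   21.8] 60 67.4
```

drive_tool(plan=[0,0,0,0,0,0,0,0,0,0,0,0,0,0,0,0], claw=0.27, grip_force=20)

```text
time_s: 26.05
ee_pos: [542.3, -29.6, 76.4]
tcp_rot: [0.999, 0.043, -0.002, -0.017]
force: [0.6, 0.2, 0.4]
width: 62.2
finger_force: 0.0
```

```bash
python3 - <<'E'
from h import *
st()
s=ctrl.read_state();x,y,z=s['ee_pos']
# next: plate A press point: centre (572.5,257.5)+12 along riser x
go([(x,y,120,-85,10),(x,y,180,-85,30),(560,120,180,-68,40),(583.6,262,150,-68,40)],hold=4)
E
```

```text
t 26.05 pos [542.3 -29.6  76.4] yaw -85.0 zax [-0.005  0.034 -0.999] F [0.6 0.2 0.4] w 62.2 ff 0.0 j6 1.17
from [542.3 -29.6  76.4 -85. ] zaxis [-0.005  0.034 -0.999]
CALL 12 [0,-0.002,-0.044,0,0,-0.003,-0.087,0,0,-0.005,-0.131,-0.001,0,-0.006,-0.174,-0.001,0,-0.008,-0.218,-0.001,-0.001,-0.013,-0.368,-0.001,-0.001,-0.018,-0.518,-0.001,0.037,-0.202,-0.512,-0.149,0.075,-0.387,-0.505,-0.298,0.114,-0.571,-0.499,-0.446,0.152,-0.755,-0.493,-0.594,0.197,-0.928,-0.449,-0.594]
CALL 7 [0.093,-0.152,0.043,0,0.187,-0.304,0.087,0,0.28,-0.457,0.13,0,0.28,-0.457,0.13,0,0.28,-0.457,0.13,0,0.28,-0.457,0.13,0,0.28,-0.457,0.13,0.0]
```

drive_tool(plan=[0,-0.002,-0.044,0,0,-0.003,-0.087,0,0,-0.005,-0.131,-0.001,0,-0.006,-0.174,-0.001,0,-0.008,-0.218,-0.001,-0.001,-0.013,-0.368,-0.001,-0.001,-0.018,-0.518,-0.001,0.037,-0.202,-0.512,-0.149,0.075,-0.387,-0.505,-0.298,0.114,-0.571,-0.499,-0.446,0.152,-0.755,-0.493,-0.594,0.197,-0.928,-0.449,-0.594])

```text
time_s: 27.25
ee_pos: [566.5, 157.2, 174.3]
tcp_rot: [0.981, 0.191, 0.002, -0.017]
force: [0.3, 0.1, -0.0]
width: 62.3
finger_force: 0.0
```

drive_tool(plan=[0.093,-0.152,0.043,0,0.187,-0.304,0.087,0,0.28,-0.457,0.13,0,0.28,-0.457,0.13,0,0.28,-0.457,0.13,0,0.28,-0.457,0.13,0,0.28,-0.457,0.13,0], claw=1)

```text
time_s: 27.95
ee_pos: [583.6, 260.8, 150.7]
tcp_rot: [0.982, 0.19, 0.001, -0.017]
force: [-0.2, -1.4, 0.4]
width: 0.3
finger_force: 0.0
```

```bash
python3 - <<'E'
from h import *
st()
for n,c in(('top',(583.2,-28.9)),('side',(583.5,-24.9))):
    r=plane(n,(480,700,-110,60),lo=50); along(r[1],4.6,np.array(c))
    p,d=cam(n);W=cloud(n,d);nests(W,p)
go([(583.6,262,95,-68),(583.6,262,79.5,-68,5)],hold=4)
E
```

```text
t 27.95 pos [583.6 260.8 150.7] yaw -68.1 zax [-0.005  0.034 -0.999] F [-0.2 -1.4  0.4] w 0.3 ff 0.0 j6 1.4
top rect [581.8 -27.3] [118.7  47.8] 5.2 zmean [581.4 -27.4  67.6] slope [-0.009  0.008] 745
 along [-58.5 -56.5  54.2  56.9]
   -60 [-22.1  23.9] 97 68.0
   -45 [-20.4  23.2] 93 68.2
   -30 [-21.6  24.5] 100 67.2
   -15 [-20.1  23.5] 94 67.4
   0 [-21.1  25. ] 96 67.9
   15 [-19.4  24.1] 92 67.5
   30 [-20.4  25.4] 90 67.4
   45 [-19.3  24.7] 82 67.0
nest [ 674.5 -106.5] [34.1 87.8] dir 4.9 z 65.2
nest [ 597.3 -197.7] [89.2 33. ] dir -85.2 z 65.4
nest [ 505.7 -120.4] [33.1 87.9] dir -175.5 z 65.6
side rect [590.5 -25.6] [ 64.9 139.7] 84.2 zmean [581.3 -23.   66.9] slope [-0.006 -0.004] 663
 along [-58.6 -56.5  53.9  57.7]
   -60 [-20.6  24.1] 81 67.4
   -45 [-21.6  23.9] 88 66.9
   -30 [-20.5  24.2] 91 66.8
   -15 [-22.8  24.9] 89 66.9
   0 [-21.2  24.4] 82 66.8
   15 [-21.1  24.9] 88 66.9
   30 [-21.3  23.4] 76 66.7
   45 [-23.4  22.7] 63 67.1
nest [ 596.9 -194.5] [89.5 39.8] dir -85.3 z 64.3
nest [ 674.1 -103.1] [34.  91.7] dir 7.2 z 64.7
nest [ 505.7 -116.3] [33.6 91.6] dir -178.2 z 64.4
from [583.7 261.2 150.6 -68.1] zaxis [-0.005  0.034 -0.999]
CALL 10 [-0.001,0.003,0.139,-0.001,-0.002,0.005,0.278,-0.002,-0.002,0.006,0.297,-0.002,-0.002,0.007,0.316,-0.002,-0.002,0.007,0.336,-0.002,-0.002,0.008,0.355,-0.002,-0.002,0.008,0.355,-0.002,-0.002,0.008,0.355,-0.002,-0.002,0.008,0.355,-0.002,-0.002,0.008,0.355,-0.002]
```

Plate 1 lies flat on nest1, within 1 mm lengthwise and about 2 mm across. Plate A next.

drive_tool(plan=[-0.001,0.003,0.139,-0.001,-0.002,0.005,0.278,-0.002,-0.002,0.006,0.297,-0.002,-0.002,0.007,0.316,-0.002,-0.002,0.007,0.336,-0.002,-0.002,0.008,0.355,-0.002,-0.002,0.008,0.355,-0.002,-0.002,0.008,0.355,-0.002])

```text
time_s: 28.95
ee_pos: [583.7, 262.9, 79.8]
tcp_rot: [0.981, 0.191, 0.001, -0.017]
force: [-0.1, -0.0, 0.5]
width: 0.2
finger_force: 0.0
```

drive_tool(plan=[0,0,0.005,0,0,0,0.01,0,0,0,0.01,0,0,0,0.01,0])

```text
time_s: 29.35
ee_pos: [583.7, 263.0, 77.7]
tcp_rot: [0.981, 0.191, 0.001, -0.017]
force: [-0.2, -0.6, 4.3]
width: 0.0
finger_force: 2.0
```

drive_tool(plan=[0,0,0.006,0,0,0,0.01,0,-0.034,0,0.01,0,-0.068,0,0.01,0,-0.102,0,0.01,0,-0.136,0,0.01,0,-0.17,0,0.01,0,-0.204,0,0.01,0,-0.238,0,0.01,0,-0.272,0,0.01,0])

```text
time_s: 30.35
ee_pos: [537.6, 243.6, 77.6]
tcp_rot: [0.981, 0.191, 0.007, -0.018]
force: [2.7, 1.6, 12.0]
width: 0.3
finger_force: 5.9
```

drive_tool(plan=[-0.034,0,0,0,-0.068,0,0,0,-0.102,0,0,0,-0.136,0,0,0,-0.17,0,0,0,-0.2,0,-0.001,0,-0.2,0,-0.001,0])

```text
time_s: 31.05
ee_pos: [500.1, 228.3, 77.6]
tcp_rot: [0.981, 0.191, 0.006, -0.017]
force: [1.8, 0.0, 15.0]
width: 0.1
finger_force: 7.8
```

```bash
python3 - <<'E'
from h import *
st()
r=plane('side',(380,700,150,320),lo=40); along(r[1],21.8,np.array((531.8,279.5))+ -60*np.array([.928,.373]))
E
```

```text
t 31.05 pos [500.1 228.3  77.6] yaw -67.9 zax [ 0.006  0.037 -0.999] F [ 1.8  0.  15. ] w 0.1 ff 7.8 j6 1.35
side rect [482.6 240.8] [117.1  84.1] 22.4 zmean [483.1 223.5  52.3] slope [-0.029  0.08 ] 837
 along [-57.4 -55.6  55.6  57.6]
   -60 [-56.4 -10.8] 134 52.2
   -45 [-57.1 -13.9] 132 52.0
   -30 [-56.7 -18. ] 134 51.9
   -15 [-57.5 -16.6] 137 52.2
   0 [-54.  -15.9] 38 52.2
   15 [-41.4   7.2] 56 56.1
   30 [-48.1 -16.5] 100 52.0
   45 [-55.7 -17.3] 106 51.9
```

drive_tool(plan=[-0.034,0,0,0,-0.068,0,-0.001,0,-0.102,0,-0.001,0,-0.13,0,-0.002,0,-0.13,0,-0.002,0,-0.13,0,-0.002,0])

```text
time_s: 31.7
ee_pos: [476.1, 218.6, 77.6]
tcp_rot: [0.981, 0.191, 0.006, -0.017]
force: [1.6, 1.1, 16.1]
width: 0.0
finger_force: 8.3
```

drive_tool(plan=[0,0,-0.08,0,0,0,-0.17,0,0,0,-0.17,0,0,0,-0.17,0], claw=0.1)

```text
time_s: 32.1
ee_pos: [472.0, 216.6, 108.7]
tcp_rot: [0.981, 0.191, 0.001, -0.017]
force: [-0.3, 0.1, -0.2]
width: 58.5
finger_force: 0.0
```

```bash
python3 - <<'E'
from h import *
st()
o=np.array((531.8,279.5))-85*np.array([.928,.373])
for n in('side','top'):
    r=plane(n,(380,700,150,320),lo=40)
    if r: along(r[1],21.8,o)
o=np.array((531.8,279.5))-124*np.array([.928,.373])-35.5*np.array([-.373,.928])
print(o)
go([(*o,110,-68.2),(*o,100,-68.2),(*o,60,-68.2,12)],hold=4)
E
```

```text
t 32.1 pos [472.  216.6 108.7] yaw -67.9 zax [-0.004  0.034 -0.999] F [-0.3  0.1 -0.2] w 58.5 ff 0.0 j6 1.34
side rect [458.4 231. ] [117.1  86.8] 21.2 zmean [459.  213.4  52.2] slope [-0.023  0.076] 935
 along [-58.9 -57.1  53.8  55.8]
   -60 [-57.  -12.7] 147 51.7
   -45 [-57.8 -11.9] 156 52.0
   -30 [-57.5 -13. ] 157 52.0
   -15 [-59.6 -17.5] 139 52.0
   0 [-57.5 -16.6] 59 51.8
   15 [-36.3  22.9] 59 56.4
   30 [-56.  -16.3] 111 52.2
   45 [-58.1 -17.1] 107 52.0
top rect [433.4 174.9] [38.1 11.2] 1.8 zmean [429.1 176.6  52.3] slope [-0.156  0.219] 42
 along [-61.9 -61.2 -28.5 -26.5]
   -60 [-61.3 -50.8] 23 52.4
   -45 [-61.7 -56.3] 12 51.4
[429.9695 200.304 ]
from [471.4 216.5 108.  -67.9] zaxis [-0.006  0.034 -0.999]
CALL 11 [-0.111,-0.002,-0.006,0.005,-0.223,-0.003,-0.011,0.009,-0.223,-0.001,0.039,0.009,-0.223,0,0.089,0.009,-0.224,0.002,0.139,0.009,-0.224,0.004,0.188,0.009,-0.224,0.005,0.238,0.009,-0.224,0.005,0.238,0.009,-0.224,0.005,0.238,0.009,-0.224,0.005,0.238,0.009,-0.224,0.005,0.238,0.009]
```

drive_tool(plan=[-0.111,-0.002,-0.006,0.005,-0.223,-0.003,-0.011,0.009,-0.223,-0.001,0.039,0.009,-0.223,0,0.089,0.009,-0.224,0.002,0.139,0.009,-0.224,0.004,0.188,0.009,-0.224,0.005,0.238,0.009,-0.224,0.005,0.238,0.009,-0.224,0.005,0.238,0.009])

```text
time_s: 33.1
ee_pos: [430.6, 200.6, 60.3]
tcp_rot: [0.982, 0.189, 0.0, -0.017]
force: [-0.5, -0.8, -0.7]
width: 76.9
finger_force: 0.0
```

drive_tool(plan=[0,0,0,0,0,0,0,0,0,0,0,0,0,0,0,0,0,0,0,0,0,0,0,0], claw=0.8, grip_force=80)

```text
time_s: 33.7
ee_pos: [430.9, 200.6, 61.3]
tcp_rot: [0.982, 0.189, 0.001, -0.017]
force: [-0.2, -0.3, 5.8]
width: 46.4
finger_force: 81.0
```

drive_tool(plan=[0,0,-0.05,0,0,-0.001,-0.116,0,0,-0.003,-0.174,0,0,-0.005,-0.282,0,0,-0.009,-0.39,0,0,-0.012,-0.498,0,0,-0.012,-0.498,0,0,-0.012,-0.498,0,0,-0.012,-0.498,0])

```text
time_s: 34.6
ee_pos: [429.4, 199.2, 159.7]
tcp_rot: [0.982, 0.189, -0.0, -0.017]
force: [-0.7, -0.6, -1.4]
width: 46.4
finger_force: 82.0
```

```bash
python3 - <<'E'
from h import *
st(); s=ctrl.read_state()
r=plane('side',(380,620,100,320),lo=100); along(r[1],21.8,s['ee_pos'][:2]+39*np.array([.928,.373]))
E
```

```text
t 34.6 pos [429.4 199.2 159.7] yaw -68.2 zax [-0.007  0.034 -0.999] F [-0.7 -0.6 -1.4] w 46.4 ff 82.0 j6 1.33
side rect [457.7 231. ] [119.2  87.5] 18.9 zmean [472.2 218.1 149. ] slope [-0.092  0.164] 901
 along [-59.8 -58.1  54.5  56. ]
   -60 [-20.3  23.9] 123 148.9
   -30 [ 2.7 63.7] 43 163.3
   -15 [-20.4  23.3] 155 148.4
   0 [-21.8  22.3] 155 148.2
   15 [-22.1  21.5] 152 148.2
   30 [-24.2  20.4] 148 147.8
   45 [-25.2  19.4] 117 147.7
```

```bash
python3 - <<'E'
from h import *
go([(429.4,199,200,-68.2),(500,0,200,-76,25),(560.1,-201,200,-82.8,25),(560.1,-201,100,-82.8,20)],hold=4,dps=4)
E
```

```text
from [429.4 199.2 159.5 -68.2] zaxis [-0.007  0.034 -0.999]
CALL 10 [0,-0.003,-0.101,0,0.001,-0.006,-0.202,0,-0.004,0.111,-0.206,0.03,-0.008,0.228,-0.211,0.06,-0.013,0.345,-0.215,0.091,-0.018,0.462,-0.219,0.121,-0.022,0.58,-0.223,0.151,-0.027,0.697,-0.227,0.181,-0.031,0.814,-0.231,0.212,-0.036,0.931,-0.235,0.242]
CALL 8 [0.01,0.117,-0.004,0.03,0.013,0.233,-0.008,0.057,0.017,0.35,-0.012,0.083,0.021,0.466,-0.016,0.109,0.024,0.583,-0.02,0.136,0.028,0.699,-0.024,0.162,0.031,0.815,-0.028,0.188,0.035,0.932,-0.032,0.215]
CALL 11 [0.016,0.115,-0.004,0.026,0.032,0.231,-0.008,0.053,0.033,0.234,0.092,0.053,0.033,0.237,0.192,0.053,0.033,0.241,0.292,0.053,0.033,0.244,0.392,0.053,0.033,0.248,0.492,0.053,0.033,0.248,0.492,0.053,0.033,0.248,0.492,0.053,0.033,0.248,0.492,0.053,0.033,0.248,0.492,0.053]
```

drive_tool(plan=[0,-0.003,-0.101,0,0.001,-0.006,-0.202,0,-0.004,0.111,-0.206,0.03,-0.008,0.228,-0.211,0.06,-0.013,0.345,-0.215,0.091,-0.018,0.462,-0.219,0.121,-0.022,0.58,-0.223,0.151,-0.027,0.697,-0.227,0.181,-0.031,0.814,-0.231,0.212,-0.036,0.931,-0.235,0.242])

```text
time_s: 35.65
ee_pos: [492.4, 21.4, 199.8]
tcp_rot: [0.991, 0.129, -0.002, -0.018]
force: [0.1, -0.3, -1.4]
width: 46.8
finger_force: 82.2
```

drive_tool(plan=[0.01,0.117,-0.004,0.03,0.013,0.233,-0.008,0.057,0.017,0.35,-0.012,0.083,0.021,0.466,-0.016,0.109,0.024,0.583,-0.02,0.136,0.028,0.699,-0.024,0.162,0.031,0.815,-0.028,0.188,0.035,0.932,-0.032,0.215])

```text
time_s: 36.45
ee_pos: [546.9, -156.8, 199.5]
tcp_rot: [0.997, 0.076, -0.003, -0.018]
force: [0.6, -0.2, -0.8]
width: 46.7
finger_force: 82.2
```

drive_tool(plan=[0.016,0.115,-0.004,0.026,0.032,0.231,-0.008,0.053,0.033,0.234,0.092,0.053,0.033,0.237,0.192,0.053,0.033,0.241,0.292,0.053,0.033,0.244,0.392,0.053,0.033,0.248,0.492,0.053,0.033,0.248,0.492,0.053,0.033,0.248,0.492,0.053,0.033,0.248,0.492,0.053])

```text
time_s: 37.45
ee_pos: [561.5, -201.1, 101.5]
tcp_rot: [0.998, 0.063, -0.001, -0.017]
force: [-0.2, 0.0, -0.5]
width: 46.3
finger_force: 82.2
```

```bash
python3 - <<'E'
from h import *
st()
for n,c in(('top',(597.3,-197.9)),('side',(597,-194.4))):
    r=plane(n,(480,700,-280,-120),lo=75)
    if r: along(r[1],4.6,np.array(c))
E
```

```text
t 37.45 pos [ 561.5 -201.1  101.5] yaw -82.8 zax [-0.004  0.034 -0.999] F [-0.2  0.  -0.5] w 46.3 ff 82.2 j6 0.88
top rect [ 642.3 -175.4] [19. 40.] 58.0 zmean [ 643.1 -179.4   90.1] slope [-0.025 -0.049] 61
 along [27.9 29.7 57.9 58.9]
   30 [12.4 22.8] 20 90.2
   45 [ 1.7 22.5] 37 90.3
side rect [ 596.2 -183.2] [116.5  76.3] 5.8 zmean [ 604.9 -192.5   90.5] slope [-0.028  0.042] 325
 along [-56.6 -55.3  56.   58. ]
   -60 [-23.6  23.3] 47 92.0
   -45 [-26.8 -13.4] 13 91.0
   -15 [-5.1 23.2] 39 90.7
   0 [-24.3  21.5] 57 90.3
   15 [-23.4  23.8] 63 90.1
   30 [-23.2  23.4] 51 89.9
   45 [-22.2  19.7] 45 89.5
```

```bash
python3 - <<'E'
from h import *
s=ctrl.read_state();x,y,z=s['ee_pos']
go([(x-.7,y,84,-82.8,6),(x-.7,y,77.5,-82.8,2)],hold=3)
E
```

```text
from [ 561.6 -201.2  102.1  -82.8] zaxis [-0.003  0.033 -0.999]
CALL 11 [-0.001,0.001,0.023,0,-0.002,0.001,0.045,0,-0.003,0.002,0.068,0,-0.004,0.003,0.09,0,-0.004,0.003,0.098,0,-0.004,0.003,0.106,0,-0.004,0.003,0.115,0,-0.004,0.004,0.123,0,-0.004,0.004,0.123,0,-0.004,0.004,0.123,0,-0.004,0.004,0.123,0.0]
```

drive_tool(plan=[-0.001,0.001,0.023,0,-0.002,0.001,0.045,0,-0.003,0.002,0.068,0,-0.004,0.003,0.09,0,-0.004,0.003,0.098,0,-0.004,0.003,0.106,0,-0.004,0.003,0.115,0,-0.004,0.004,0.123,0,-0.004,0.004,0.123,0,-0.004,0.004,0.123,0])

```text
time_s: 38.55
ee_pos: [560.4, -200.9, 78.1]
tcp_rot: [0.998, 0.063, -0.001, -0.017]
force: [-2.5, 1.5, 7.9]
width: 46.6
finger_force: 82.8
```

drive_tool(plan=[0,0,0,0,0,0,0.003,0,0,0,0.003,0])

```text
time_s: 38.85
ee_pos: [560.5, -200.9, 78.0]
tcp_rot: [0.998, 0.063, -0.001, -0.017]
force: [-2.7, 1.0, 11.3]
width: 46.7
finger_force: 83.0
```

drive_tool(plan=[0,0,-0.003,0,0,0,-0.003,0,0,0,-0.003,0,0,0,-0.003,0], claw=0.27, grip_force=20)

```text
time_s: 39.25
ee_pos: [560.2, -200.9, 76.2]
tcp_rot: [0.998, 0.063, -0.002, -0.017]
force: [0.7, 0.2, 0.4]
width: 62.4
finger_force: 0.0
```

```bash
python3 - <<'E'
from h import *
st()
s=ctrl.read_state();x,y,z=s['ee_pos']
go([(x,y,120,-82.8,10),(x,y,190,-82.8,30),(420,-60,200,-60,36)],hold=3,dps=6)
E
```

```text
t 39.25 pos [ 560.2 -200.9   76.2] yaw -82.8 zax [-0.005  0.034 -0.999] F [0.7 0.2 0.4] w 62.4 ff 0.0 j6 0.87
from [ 560.2 -200.9   76.2  -82.8] zaxis [-0.005  0.034 -0.999]
CALL 17 [0,-0.002,-0.044,0,0,-0.003,-0.088,0,0,-0.005,-0.131,0,0,-0.006,-0.175,0,0,-0.008,-0.219,-0.001,0,-0.012,-0.336,-0.001,0,-0.016,-0.452,-0.001,0,-0.02,-0.569,-0.001,-0.102,-0.151,-0.572,-0.133,-0.203,-0.282,-0.576,-0.266,-0.304,-0.414,-0.58,-0.398,-0.405,-0.545,-0.584,-0.531,-0.506,-0.676,-0.587,-0.664,-0.608,-0.808,-0.591,-0.796,-0.608,-0.808,-0.591,-0.796,-0.608,-0.808,-0.591,-0.796,-0.608,-0.808,-0.591,-0.796]
```

```bash
python3 - <<'E'
from h import *
s=ctrl.read_state();x,y,z=s['ee_pos']
go([(x,y,120,-82.8,10),(x,y,190,-82.8,30),(475.8,-13.6,190,-130,36)],hold=4,dps=6)
E
```

```text
from [ 560.2 -200.9   76.2  -82.8] zaxis [-0.005  0.034 -0.999]
CALL 12 [0,-0.002,-0.044,0,0,-0.003,-0.088,0,0,-0.005,-0.131,0,0,-0.006,-0.175,0,0,-0.008,-0.219,-0.001,0,-0.012,-0.336,-0.001,0,-0.016,-0.452,-0.001,0,-0.02,-0.569,-0.001,-0.038,-0.142,-0.565,0.205,-0.076,-0.265,-0.56,0.411,-0.113,-0.388,-0.556,0.617,-0.151,-0.51,-0.552,0.823]
CALL 8 [-0.084,-0.098,0.005,0.206,-0.167,-0.195,0.009,0.412,-0.251,-0.292,0.013,0.618,-0.335,-0.39,0.018,0.824,-0.335,-0.39,0.018,0.824,-0.335,-0.39,0.018,0.824,-0.335,-0.39,0.018,0.824,-0.335,-0.39,0.018,0.824]
```

drive_tool(plan=[0,-0.002,-0.044,0,0,-0.003,-0.088,0,0,-0.005,-0.131,0,0,-0.006,-0.175,0,0,-0.008,-0.219,-0.001,0,-0.012,-0.336,-0.001,0,-0.016,-0.452,-0.001,0,-0.02,-0.569,-0.001,-0.038,-0.142,-0.565,0.205,-0.076,-0.265,-0.56,0.411,-0.113,-0.388,-0.556,0.617,-0.151,-0.51,-0.552,0.823])

```text
time_s: 40.45
ee_pos: [517.5, -106.5, 191.1]
tcp_rot: [0.989, -0.145, -0.005, -0.016]
force: [0.3, -0.2, 0.3]
width: 62.3
finger_force: 0.0
```

drive_tool(plan=[-0.084,-0.098,0.005,0.206,-0.167,-0.195,0.009,0.412,-0.251,-0.292,0.013,0.618,-0.335,-0.39,0.018,0.824,-0.335,-0.39,0.018,0.824,-0.335,-0.39,0.018,0.824,-0.335,-0.39,0.018,0.824,-0.335,-0.39,0.018,0.824], claw=0.5)

```text
time_s: 41.25
ee_pos: [476.6, -14.5, 190.4]
tcp_rot: [0.939, -0.342, -0.008, -0.015]
force: [-0.2, 0.4, -0.4]
width: 42.4
finger_force: 0.0
```

```bash
python3 - <<'E'
from h import *
st()
for n,c,c1 in(('top',(597.3,-197.9),(582.9,-29.2)),('side',(597,-194.4),(582.9,-24.9))):
    r=plane(n,(480,700,-280,-120),lo=55)
    if r: along(r[1],4.6,np.array(c))
    r=plane(n,(480,700,-110,60),lo=55)
    p,d=cam(n,n+'10.png');W=cloud(n,d);nests(W,p)
    hsv=cv2.cvtColor(p,cv2.COLOR_RGB2HSV).astype(int)
    m=(W[...,2]>80)&(W[...,2]<125)&(hsv[...,0]<14)&(hsv[...,1]>190)&(W[...,0]<520)&(W[...,0]>430)&(abs(W[...,1])<60)
    if m.sum()>5: print('ball',n,np.nanmean(W[m],0),m.sum())
E
```

```text
t 41.25 pos [476.6 -14.5 190.4] yaw -130.0 zax [-0.004  0.034 -0.999] F [-0.2  0.4 -0.4] w 42.4 ff 0.0 j6 1.96
top rect [ 596.1 -198.9] [119.2  48.7] 5.3 zmean [ 596.  -198.6   68. ] slope [-0.008 -0.003] 737
 along [-58.3 -56.6  54.3  56.5]
   -60 [-23.2  20.8] 93 67.9
   -45 [-23.2  21.3] 93 68.9
   -30 [-23.3  20.5] 95 67.5
   -15 [-21.9  21.7] 93 68.3
   0 [-23.5  22.8] 97 68.2
   15 [-22.5  20.9] 96 68.0
   30 [-23.8  22.7] 91 67.9
   45 [-22.3  21.7] 77 66.9
top rect [600.1 -25.7] [82.5 47.8] 5.2 zmean [603.1 -26.2  67.9] slope [ 0.014 -0.018] 470
nest [ 674.6 -106.7] [34.6 88.9] dir 4.7 z 64.9
nest [ 507.2 -133.6] [34.1 62.4] dir -166.5 z 65.9
side rect [ 596.9 -195.4] [116.1  50.7] 5.8 zmean [ 585.  -192.2   66.8] slope [-0.005 -0.006] 228
 along [-57.1 -54.7  55.4  56.9]
   -60 [-11.9  22.5] 36 67.0
   -45 [-25.   22.9] 60 66.8
   -30 [-24.   20.1] 56 67.1
   15 [-21.   24.5] 12 65.8
   30 [ 4.3 22.9] 25 66.2
   45 [-11.8  21.7] 30 66.7
side rect [565.9 -22.4] [151.2 138. ] 13.7 zmean [579.  -22.   70.7] slope [-0.213  0.548] 663
nest [ 674.1 -103.4] [34.3 93.9] dir 7.0 z 64.7
nest [ 506.3 -116.9] [34.7 90. ] dir -177.8 z 64.8
ball side [474.31650745 -10.79892442 108.46329886] 45
```

View pics/side10.png

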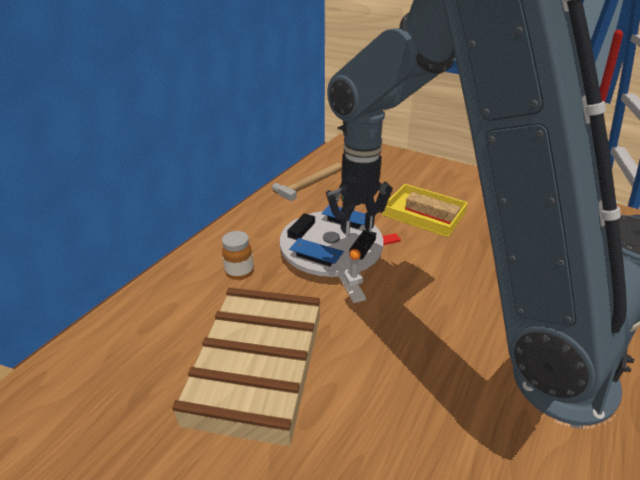

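Both plates lie flat and centred to about 1–2 mm, and the riser is empty. The post ball is at (355,254), under the gripper. Descend and swing to red.

```bash
python3 - <<'E'
from h import *
def arc(a): r=np.radians(a); return (590+150*np.cos(r),-110.8+150*np.sin(r),88,a-270,12)
go([(475.8,-13.6,88,-130.4,25)]+[arc(a) for a in (141,143)]+[arc(a) for a in np.arange(145.5,231.6,2.5)]+[arc(232)],hold=3)
E
```

```text
from [ 475.8  -13.8  190.1 -130. ] zaxis [-0.005  0.034 -0.999]
CALL 17 [0.002,0.002,0.102,0.003,0.005,0.004,0.204,0.005,0.007,0.006,0.306,0.008,0.01,0.009,0.408,0.01,0.012,0.011,0.51,0.013,0.012,0.029,0.51,-0.036,0.013,0.055,0.509,-0.106,0.016,0.088,0.508,-0.193,0.02,0.12,0.507,-0.281,0.025,0.153,0.506,-0.368,0.031,0.185,0.506,-0.455,0.039,0.216,0.505,-0.542,0.049,0.248,0.504,-0.63,0.06,0.279,0.503,-0.717,0.072,0.309,0.502,-0.804,0.085,0.339,0.501,-0.892,0.1,0.368,0.5,-0.979]
CALL 11 [0.001,0.033,-0.002,-0.087,0.003,0.065,-0.003,-0.174,0.006,0.098,-0.004,-0.262,0.011,0.13,-0.005,-0.349,0.018,0.162,-0.006,-0.436,0.025,0.194,-0.007,-0.523,0.035,0.225,-0.008,-0.611,0.045,0.256,-0.009,-0.698,0.057,0.287,-0.01,-0.785,0.07,0.317,-0.012,-0.872,0.085,0.346,-0.013,-0.96]
CALL 11 [0,0.033,-0.001,-0.087,0.002,0.065,-0.002,-0.174,0.006,0.098,-0.003,-0.262,0.011,0.13,-0.004,-0.349,0.017,0.162,-0.005,-0.436,0.025,0.194,-0.006,-0.523,0.034,0.225,-0.007,-0.611,0.045,0.256,-0.008,-0.698,0.056,0.287,-0.009,-0.785,0.07,0.317,-0.01,-0.872,0.084,0.346,-0.011,-0.96]
CALL 7 [0.001,0.033,-0.001,-0.087,0.003,0.065,-0.002,-0.174,0.006,0.098,-0.003,-0.261,0.009,0.117,-0.003,-0.314,0.009,0.117,-0.003,-0.314,0.009,0.117,-0.003,-0.314,0.009,0.117,-0.003,-0.314]
```

drive_tool(plan=[0.002,0.002,0.102,0.003,0.005,0.004,0.204,0.005,0.007,0.006,0.306,0.008,0.01,0.009,0.408,0.01,0.012,0.011,0.51,0.013,0.012,0.011,0.51,0.013,0.012,0.011,0.51,0.013,0.012,0.029,0.51,-0.036,0.013,0.055,0.509,-0.106,0.016,0.088,0.508,-0.193,0.02,0.12,0.507,-0.281,0.025,0.153,0.506,-0.368,0.031,0.185,0.506,-0.455,0.039,0.216,0.505,-0.542,0.049,0.248,0.504,-0.63,0.06,0.279,0.503,-0.717,0.072,0.309,0.502,-0.804,0.085,0.339,0.501,-0.892,0.1,0.368,0.5,-0.979])

```text
time_s: 43.45
ee_pos: [443.9, -79.8, 89.3]
tcp_rot: [0.995, -0.103, -0.003, -0.016]
force: [0.6, 1.0, -0.1]
width: 42.5
finger_force: 0.3
```

drive_tool(plan=[0.001,0.033,-0.002,-0.087,0.003,0.065,-0.003,-0.174,0.006,0.098,-0.004,-0.262,0.011,0.13,-0.005,-0.349,0.018,0.162,-0.006,-0.436,0.025,0.194,-0.007,-0.523,0.035,0.225,-0.008,-0.611,0.045,0.256,-0.009,-0.698,0.057,0.287,-0.01,-0.785,0.07,0.317,-0.012,-0.872,0.085,0.346,-0.013,-0.96])

```text
time_s: 44.55
ee_pos: [446.0, -151.0, 89.5]
tcp_rot: [0.991, 0.136, 0.001, -0.017]
force: [-0.4, -0.1, -0.3]
width: 42.7
finger_force: 0.3
```

```bash
python3 - <<'E'
from h import *
st()
for n in('side','top'):
    p,d=cam(n);W=cloud(n,d);blues(n,W,p,lo=55);nests(W,p)
E
```

```text
t 44.55 pos [ 446.  -151.    89.5] yaw -74.3 zax [-0.003  0.033 -0.999] F [-0.4 -0.1 -0.3] w 42.7 ff 0.3 j6 0.68
side plate [ 659.9 -159.3] [118.8  52. ] 57.3 z 67.2 476
side plate [517.8 -65.1] [119.6  52.4] 55.9 z 67.2 650
nest [ 543.  -180.9] [36.6 92.8] dir -125.1 z 64.5
nest [637.9 -38.8] [34.4 91.6] dir 57.6 z 64.5
top plate [ 661.6 -160.2] [118.5  49.2] 58.0 z 68.0 732
top plate [518.3 -68.4] [117.5  45.6] 58.3 z 68.0 600
nest [635.2 -42.3] [33.4 88.3] dir 57.8 z 65.8
nest [ 557.1 -193.2] [31.6 59.9] dir -112.6 z 66.0
```

Plates are riding along at 57.8°. Continue.

drive_tool(plan=[0,0.033,-0.001,-0.087,0.002,0.065,-0.002,-0.174,0.006,0.098,-0.003,-0.262,0.011,0.13,-0.004,-0.349,0.017,0.162,-0.005,-0.436,0.025,0.194,-0.006,-0.523,0.034,0.225,-0.007,-0.611,0.045,0.256,-0.008,-0.698,0.056,0.287,-0.009,-0.785,0.07,0.317,-0.01,-0.872,0.084,0.346,-0.011,-0.96])

```text
time_s: 45.75
ee_pos: [480.3, -212.6, 88.9]
tcp_rot: [0.93, 0.367, 0.004, -0.017]
force: [-0.4, 0.5, -0.7]
width: 42.8
finger_force: 0.3
```

drive_tool(plan=[0.001,0.033,-0.001,-0.087,0.003,0.065,-0.002,-0.174,0.006,0.098,-0.003,-0.261,0.009,0.117,-0.003,-0.314,0.009,0.117,-0.003,-0.314,0.009,0.117,-0.003,-0.314,0.009,0.117,-0.003,-0.314])

```text
time_s: 46.45
ee_pos: [498.0, -228.9, 88.4]
tcp_rot: [0.899, 0.438, 0.006, -0.016]
force: [0.6, 0.2, -0.4]
width: 42.7
finger_force: 0.0
```

```bash
python3 - <<'E'
from h import *
st()
for n in('side','top'):
    p,d=cam(n);W=cloud(n,d);blues(n,W,p,lo=55);nests(W,p)
s=ctrl.read_state();x,y,z=s['ee_pos']
go([(x,y,200,-40,25),(x-80,y-100,220,-40)],hold=2)
E
```

```text
t 46.45 pos [ 498.  -228.9   88.4] yaw -38.0 zax [-0.004  0.033 -0.999] F [ 0.6  0.2 -0.4] w 42.7 ff 0.0 j6 -0.01
side plate [  489.5 -1868.5] [39.6 74.9] 73.1 z 83.4 103
side plate [ 675.6 -107.5] [ 49.5 121.8] 4.5 z 67.2 474
side plate [ 504.5 -116.6] [ 49.2 120.7] 3.8 z 67.2 570
nest [ 595.1 -195.2] [89.6 39.2] dir -86.6 z 64.5
nest [585.7 -25.2] [89.7 35.5] dir 92.9 z 64.5
top plate [ 675.7 -110.5] [ 50.7 118.1] 4.0 z 68.1 733
nest [ 595.  -198.1] [88.4 34.1] dir -86.8 z 65.2
nest [591.7 -28.5] [74.6 31.7] dir 89.0 z 65.6
from [ 497.8 -228.7   88.2  -38. ] zaxis [-0.004  0.034 -0.999]
CALL 12 [0.003,-0.003,-0.112,0.014,0.005,-0.005,-0.223,0.029,0.008,-0.008,-0.335,0.043,0.011,-0.011,-0.447,0.057,0.013,-0.014,-0.559,0.071,-0.114,-0.016,-0.582,0.071,-0.242,-0.018,-0.605,0.071,-0.369,-0.02,-0.628,0.071,-0.497,-0.022,-0.651,0.071,-0.624,-0.024,-0.674,0.071,-0.624,-0.024,-0.674,0.071,-0.624,-0.024,-0.674,0.071]
```

The table sits about 1.3° short of the click. Nudge the gripper 2° farther round, then back off.

drive_tool(plan=[0,0.007,0,-0.02,0,0.014,0,-0.04,0.001,0.021,0,-0.06,0.001,0.021,0,-0.06,0.001,0.021,0,-0.06,0,0,0,0,0,-0.01,0,0,0,-0.01,0,0])

```text
time_s: 47.35
ee_pos: [495.4, -226.9, 88.0]
tcp_rot: [0.898, 0.439, 0.005, -0.017]
force: [-0.4, 0.1, 0.1]
width: 42.9
finger_force: 0.0
```

```bash
python3 - <<'E'
from h import *
st()
for n in('side','top'):
    p,d=cam(n);W=cloud(n,d);blues(n,W,p,lo=55);nests(W,p)
s=ctrl.read_state();x,y,z=s['ee_pos']
go([(x,y,200,-38,25),(x-80,y-200,220,-38)],hold=2)
E
```

```text
t 47.35 pos [ 495.4 -226.9   88. ] yaw -37.9 zax [-0.006  0.035 -0.999] F [-0.4  0.1  0.1] w 42.9 ff 0.0 j6 -0.01
side plate [ 674.8 -105.3] [ 50.4 122. ] 5.6 z 67.3 477
side plate [ 504.9 -118.1] [ 48.3 119.9] 5.5 z 67.4 566
nest [ 596.6 -194.5] [90.1 37.7] dir -85.5 z 64.6
nest [583.2 -24.1] [88.9 35.6] dir 94.5 z 64.5
top plate [ 675.8 -108.4] [ 50.1 118.2] 5.2 z 67.9 734
top plate [ 523.5 -165.3] [48.2 28. ] 49.3 z 67.5 109
nest [ 597.  -198.2] [88.1 33.7] dir -85.5 z 65.6
nest [590.9 -28.4] [72.4 31.4] dir 89.6 z 65.4
from [ 496.  -227.3   88.1  -37.9] zaxis [-0.005  0.034 -0.999]
CALL 12 [0.003,-0.003,-0.112,0,0.005,-0.006,-0.224,0.001,0.008,-0.008,-0.335,0.001,0.011,-0.011,-0.447,0.002,0.013,-0.014,-0.559,0.002,-0.116,0.023,-0.576,0.002,-0.245,0.06,-0.592,0.002,-0.374,0.097,-0.609,0.002,-0.502,0.134,-0.625,0.002,-0.631,0.172,-0.642,0.002,-0.76,0.209,-0.658,0.002,-0.889,0.246,-0.675,0.002]
CALL 3 [-0.129,0.037,-0.016,0,-0.129,0.037,-0.016,0,-0.129,0.037,-0.016,0.0]
```

Now −85.5°, the same as at the white click, so it is in the detent. Retreat and verify.

drive_tool(plan=[0.003,-0.003,-0.112,0,0.005,-0.006,-0.224,0.001,0.008,-0.008,-0.335,0.001,0.011,-0.011,-0.447,0.002,0.013,-0.014,-0.559,0.002,-0.116,0.023,-0.576,0.002,-0.245,0.06,-0.592,0.002,-0.374,0.097,-0.609,0.002,-0.502,0.134,-0.625,0.002,-0.631,0.172,-0.642,0.002,-0.76,0.209,-0.658,0.002,-0.889,0.246,-0.675,0.002,-0.889,0.246,-0.675,0.002,-0.889,0.246,-0.675,0.002])

```text
time_s: 48.85
ee_pos: [425.8, -402.4, 217.3]
tcp_rot: [0.899, 0.438, 0.005, -0.017]
force: [-0.6, 0.4, -0.5]
width: 42.7
finger_force: 0.0
```

```bash
python3 - <<'E'
from h import *
st()
for n in('side','top'):
    p,d=cam(n,n+'11.png');W=cloud(n,d);blues(n,W,p,lo=55);nests(W,p)
    for k,b in(('jar',(700,800,20,110)),('can',(620,720,-420,-310))):
        m=(W[...,0]>b[0])&(W[...,0]<b[1])&(W[...,1]>b[2])&(W[...,1]<b[3])&(W[...,2]>85)&(W[...,2]<125)
        if m.sum()>20: print(k,cv2.minEnclosingCircle(W[m][:,:2].astype(np.float32)))
    hsv=cv2.cvtColor(p,cv2.COLOR_RGB2HSV).astype(int)
    m=(W[...,0]>340)&(W[...,0]<570)&(W[...,1]>-500)&(W[...,1]<-320)&(W[...,2]>39)&(W[...,2]<60)
    if m.sum()>20: print('block',rectfit(W,m),np.nanpercentile(W[m][:,2],[5,95]))
E
```

```text
t 48.85 pos [ 425.8 -402.4  217.3] yaw -38.1 zax [-0.005  0.035 -0.999] F [-0.6  0.4 -0.5] w 42.7 ff 0.0 j6 -0.3
side plate [ 674.9 -105. ] [ 47.5 122. ] 5.5 z 67.3 482
side plate [ 503.9 -119. ] [ 48.7 121. ] 5.7 z 67.4 564
nest [ 597.1 -194.8] [88.2 38.2] dir -85.2 z 64.2
nest [583.8 -25.5] [88.9 36.6] dir 94.2 z 64.4
jar ((745.59375, 69.511474609375), 31.921724319458008)
can ((661.1248779296875, -364.44586181640625), 35.70296096801758)
block (((438.0478820800781, -411.5047302246094), (53.055328369140625, 134.45675659179688), 89.8839111328125), np.float64(44.0834636768424), 421) [40.36940699 46.3645305 ]
top plate [ 675.6 -108.2] [ 48.9 118. ] 5.0 z 67.8 728
top plate [ 504.2 -122.7] [ 48.6 118.5] 5.6 z 68.0 764
nest [ 596.7 -198. ] [88.4 32.6] dir -85.6 z 65.5
nest [583.2 -29.1] [88.6 31.4] dir 94.8 z 65.8
jar ((745.5086059570312, 66.95022583007812), 32.194705963134766)
can ((662.6115112304688, -365.9127197265625), 33.32683181762695)
block (((461.34130859375, -408.1234130859375), (149.02685546875, 177.76992797851562), 87.624267578125), np.float64(44.0702160124971), 339) [39.72572007 50.92804292]
```

View pics/top11.png

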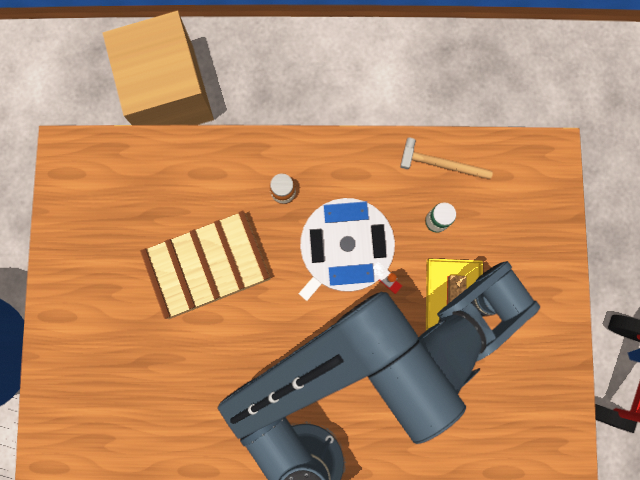

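The plates are at (346,212) and (351,274), flat on opposite nests and within about 2.5 mm of centre. The post is at the red mark, the block is flat in the tray, and the jar and can have not moved. Hand in.

```bash
python3 -c "
from bench import ctrl
print(ctrl.close_job())"
```

```text
the job is handed in; nothing more can be done
None
```

I handed the job in at about 49 s: both plates lie flat on nests 1 and 3, within about 2.5 mm of centre. The table is clicked at red, the block lies flat in the tray, and the jar and can are unmoved; joint 6 once read 2.854 rad, just over its 2.85 limit, while I gripped the block.

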